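Dress the die block and seat the eyelet die

ROBOT

A 6-joint arm with a two-finger parallel gripper is mounted at the origin on a cart in front of the work surface, level with it; the furniture and walls round the work are solid. World frame = base frame: x ahead of the robot, y to its left, z up, the work surface at z = 0. Lengths are in m, angles in degrees, forces in N, time in s.
With the tool pointing down it reaches from about 0.4 to 0.825 m from the base axis. Payload 7 kg.
Tool frame: the origin (TCP) lies midway between the tips of the shut fingers; the grasp point (between the pads) lies 19 mm behind it; z points along the fingers, y is the direction in which the jaws open and shut (so a half turn about z gives the same grasp; the last joint's range is limited). The gripper opens to 88 mm and grips with 3 to 60 N. Pads are 19 mm wide; open, the fingers measure 130 mm over their backs; the gripper's body (78 mm by 193 mm) begins 47 mm behind the grasp point.
Start: joints at [-54.311, 20.546, 0.682, 0, -70.136, -16.507], TCP at [0.222, -0.638, 0.227] pointing down, gripper open.
Joint ranges: [-176.03, 176.03], [-82.01, 121.73], [-58.28, 71.71], [-173.87, 95.51], [-174.79, -0.11], [-173.66, 173.66]. Speed limits (degrees/s): [136.94, 136.94, 172.46, 180, 180, 180].

INTERFACE

Orientations are given as [roll, pitch, yaw] about the fixed x, y, z axes, in that order (R = Rz(yaw) Ry(pitch) Rx(roll)).
In Python, from plant import get_state, capture, get_calibration, close_job, boxes_of, cut_out gives the robot as it stands.
- The arm moves only by the tool apply_moves, never from a script. Its argument "commands" is a list of rows, each an object with "grip": the closure, from 0 (fully open) to 1 (shut); "slide": the shift along the tool's x, y, z in m, a list of three; "roll": the turn about the tool's z in degrees. In form: [{"grip": grip, "slide": [x, y, z], "roll": roll}, ...]. A call has 1 to 5 rows; each row is the pose to reach, as a shift and turn from the pose commanded when the call began, along the tool's axes at that moment; what a row does not reach only later rows make up. A row lasts 1/8 s, in which the tool goes at most 62.5 mm and 10.7 degrees, less where a joint would pass 70% of its speed; a pose out of reach is approached as far as the arm can. A call with a gripper value outside its range is refused whole. The fingers move at their own pace and stop on an object; "grip_force" is the grip in N (left out, the last holds). Time passes only in rows, so rows that repeat a pose let the fingers close. It gives the time, the measured TCP pose, the force and the opening at its end, in the units of the state.
- get_state(): the state, without advancing time (a new reading comes with each control period).
- capture(name): name is "scene" or "side" or "wrist"; returns (picture, depth): 400x640x3 uint8, red, green, blue; 400x640 float32, m along the optical axis (not along the pixel's ray), 0 where there is no reading.
- get_calibration(name): a dict with "mtx" (3x3 intrinsics, pixels), "distortion" ([k1, k2, p1, p2, k3] as OpenCV has them; the pictures are not rectified), "R" (3x3) and "t" (3): a world point X has camera coordinates R X + t. Camera axes: x right, y down, z forward; pixel columns grow to the right and rows downward; lengths in m; the calibration is good to about 2 mm. A picture is of the moment at which its call begins: read the wrist's pose just before it. get_calibration takes no time and is no camera call; for the wrist camera it gives the pose at the moment of the call.
- close_job(): hands the job in, once; it reports no verdict.
Trained networks look in the newest picture that a camera, given by its name, has taken for a name from the list of things; names that differ only in an ending like _2 or _b are one class to them, and where a whole thing is asked for, a point or a joint stands for the part that bears it (a point fixed in the world has none). Each returns a list of dicts, best first, with "score" (0 to 1); they miss things now and then, are a little off and sometimes report something else, mostly with a low value. They report only what shows in the picture. A call takes as long as a camera call. They do not tell look-alikes from the thing itself.
- boxes_of(name, camera): "position" ([x, y, z] in m, in the coordinates of the camera as it stood for that picture, good to about 4 mm: the middle of the surface that is visible of it).
- cut_out(name, camera): "mask" (400x640 bool, what is visible of it).
The state is a dict: "time_s": time; "joints": joint angles; "qd": joint speeds; "joint_torque": joint torques, N m; "tcp_pos": TCP position; "eef_rot": TCP orientation; "contact_force": force on the tool from outside, world axes, zero at the start; "moment": the same for the moment, N m; "gripper_width": finger opening in m.
Only numpy, scipy, OpenCV 4.12 (cv2) and the standard library are available. Lean on these libraries where they do the work, as an engineer would, in place of code of your own. Each camera call takes 0.05 s, during which the arm holds its last target.

TASK

Fit the eyelet die for the sweatband. First dress the steel face of the die block with the honing block: set it flat on the left end of the face, its length along the face, and draw it to the right end in one steady stroke over the socket, keeping it pressed on, then lay it back down on the bench clear of the block. Then take the eyelet die, the one with the pointed pilot pin on top, from the wooden rack, push it down into the socket against the ejector spring, turn it clockwise about a quarter turn to the stop, and finish still holding it there, gripped and pressed down flush on the face, so that I can tighten the clamp screw; leave the other die and the other things where they are.

Things in the scene. Friction and masses are not known exactly. Their poses are not given: they have to be found in the camera images.
- die_block_seat (a point): Centre of the socket mouth in the level face. The bore is 26 mm wide through an 8 mm thick face plate, with two opposite entry slots for the die's cross pin, 12 mm wide, out to 19.5 mm from the centre, on the line 80 degrees counter-clockwise (from above) of x. Under the plate the pin turns clockwise 80 degrees to a stop along the x axis (two dark marks on the face); the other way is barred.
- die_block: Grey die block fixed to the bench with a flat ground steel face, 84 (x) x 130 (y) mm, 50 mm above the bench; a 13 mm long bolt lug at each end at bench level; a knurled clamp screw sticks out 20 mm in front, below the face. Origin under its centre on the bench; z up, y along the face towards its left end as seen from the robot, x across it away from the robot. The seat point has the same axes.
- ejector (a joint): Spring plunger in the socket: 0 m up, grows as it is pressed down. At 0 its top is 14 mm below the face. It pushes up with 5 N at 0 and 11 N at 0.012 m, where a fully seated die holds it.
- hone_center (a point): Centre (half-way up) of the honing block, 34 mm high: a wooden back 30 wide x 76 long x 23 mm high on a grey stone 26 x 72 x 11 mm; 0.15 kg, loose on the bench. z up, y along its length, x across it (the width to grip).
- hone: The honing block; origin at the centre of its underside (the stone's working face), axes as hone_center.
- eyelet_die_grip (a point): Point on the axis of the steel eyelet die (about 0.3 kg) 25 mm above its shoulder's underside. Above that underside: shoulder 48 mm wide, 6 mm thick; head 34 mm wide up to 40 mm, with two flats 24 mm apart from 9 to 40 mm, facing the die's +y and -y (grip these); pointed pilot pin up to 54 mm. Dark lines on the shoulder show the line of the cross pin, the die's x axis.
- eyelet_die_shoulder (a point): Centre of the underside of the eyelet die's shoulder, axes as the die; on the seat point when fully seated. Below it: stem 22 mm wide, 26 mm long, end tapered; cross pin 7 mm thick along x, 18 mm out both sides, its top 12 mm down. The pin is under the face plate and can turn when the shoulder is less than 4 mm above the face. Let go, the die rises: 4 mm if turned, 12 mm if not.
- eyelet_die: The eyelet die; origin at the centre of its shoulder's underside, z up, x along its cross pin, y across the flats. Half a turn round it is the same.
- die_rack: Wooden rack, 62 (x) x 122 (y) x 42 mm high, fixed; origin under its centre. Two 40 mm holes at y = -30 and +30 mm; in each stands a die, its shoulder on the rack's top, flats facing roughly across the rack. Which die is in which hole varies.
- cap_die_grip (a point): The same point on the other die, of the same size but with a rounded dome on top in place of the pilot pin: stays in the rack.
- eyelet_jar: Bystander: glass jar with orange lid, 64 mm diameter, 72 mm high; origin under its centre.
- pin_tin: Bystander: round tin, 62 mm diameter, 27 mm high; origin under its centre.
- felt_brush: Bystander: beech-backed felt brush lying down, 130 mm long, 36 mm high.
- thread_spool_4: Bystander: spool of pale thread standing up, 33 mm diameter, 58 mm high.
- clip_clamp: Bystander: clip clamp lying down, 83 mm long, 28 mm high.
- leather_strip: Bystander: folded strip of sweatband leather lying flat, 119 x 32 x 9 mm.
There are look-alikes about, which are no part of the job. What is shaped like the eyelet_die but green or turquoise is not meant.

How it is judged:
By the outcome, as a careful person would: the job done as asked, in the order asked, and still so for the second after the job is handed in, while the arm keeps its last pose, push and grip.
It also fails if it takes over 61 s, if anything falls off the work surface, if the arm or the gripper's body presses on something with over 40 N, if the wrist force passes 120 N, or if a joint passes its speed limit or range.

## Working session

There is one attempt and no reset: what is moved stays moved. The work goes in short steps, Python scripts to look and compute and a tool call to move; the robot and the scene stay as the last step left them, time stands still between calls to the robot, and variables do not carry over. Pictures are saved under pics/ and viewed, and the job is handed in when it is done.

Besides the shell and the picture viewer there is one more tool, called after ">>>" as a command line: name --argument value ..., lists and objects as JSON in quotes. apply_moves: Moves the arm, as the interface text tells. Its arguments: {"type":"object","properties":{"commands":{"type":"array"},"grip_force":{"type":"number"}},"required":["commands"]}

```bash
ls; mkdir -p pics
python3 - <<'E'
from plant import *
import cv2
s=get_state();print(s)
for n in ["scene","side","wrist"]:
    p,d=capture(n);cv2.imwrite(f"pics/{n}0.png",p[:,:,::-1])
    c=get_calibration(n);print(n,c)
E
```

```text
pics
{'time_s': 0.0, 'joints': array([-5.43112256e+01,  2.05897752e+01,  6.33906130e-01, -1.94034407e-02,
       -7.01353196e+01, -1.65077086e+01]), 'qd': array([-0.01159135,  0.00104959, -0.00149304,  0.16928004,  0.04543467,
       -0.02591088]), 'joint_torque': array([ 1.23708454e-03, -5.82721031e+01,  2.93056995e+01,  6.99707955e+00,
        6.86865402e-03, -1.83443558e-04]), 'tcp_pos': array([ 0.2215956 , -0.63707655,  0.22564468]), 'eef_rot': array([ 1.79907387e+02, -8.42442259e-03, -1.60825535e+02]), 'contact_force': array([-0.10810882, -0.22724844,  0.4001536 ]), 'moment': array([-0.00676285,  0.01067891, -0.02759177]), 'gripper_width': 0.08731806191000546}
scene {'mtx': array([[507.42026963,   0.        , 315.08719185],
       [  0.        , 507.42026963, 195.00024916],
       [  0.        ,   0.        ,   1.        ]]), 'distortion': array([0.02873054, 0.        , 0.        , 0.        , 0.        ]), 'R': array([[-0.90060952, -0.43458617,  0.00611155],
       [-0.27831977,  0.56585836, -0.77610722],
       [ 0.33382719, -0.70067052, -0.63057135]]), 't': array([0.56209016,
[... 275 characters left out ...]
), 'R': array([[-0.9997483 ,  0.01182392, -0.01906635],
       [ 0.02228612,  0.42564387, -0.90461629],
       [-0.00258064, -0.90481351, -0.42580025]]), 't': array([0.56692025, 0.01125132, 1.14532575])}
wrist {'mtx': array([[350.72598644,   0.        , 316.17230851],
       [  0.        , 350.72598644, 200.79594239],
       [  0.        ,   0.        ,   1.        ]]), 'distortion': array([-0.02354657,  0.        ,  0.        ,  0.        ,  0.        ]), 'R': array([[-3.29690841e-01,  9.44088846e-01,  4.48209557e-04],
       [ 8.99622197e-01,  3.14018323e-01,  3.03434334e-01],
       [ 2.86328224e-01,  1.00442740e-01, -9.52852247e-01]]), 't': array([ 0.67476467, -0.03806379,  0.3914181 ])}
```

View pics/scene0.png

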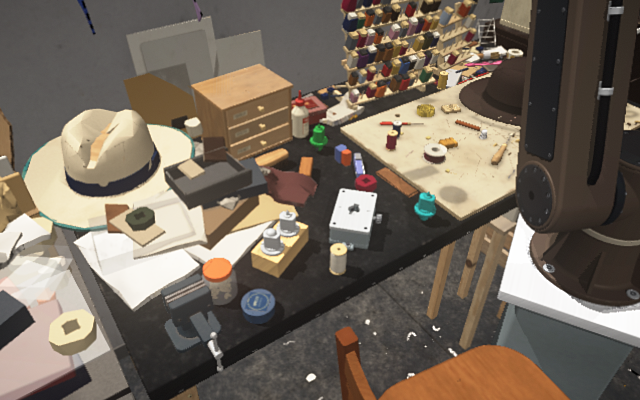

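View pics/side0.png

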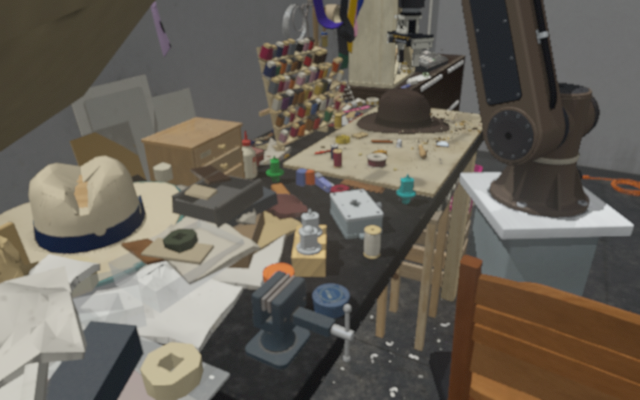

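View pics/wrist0.png

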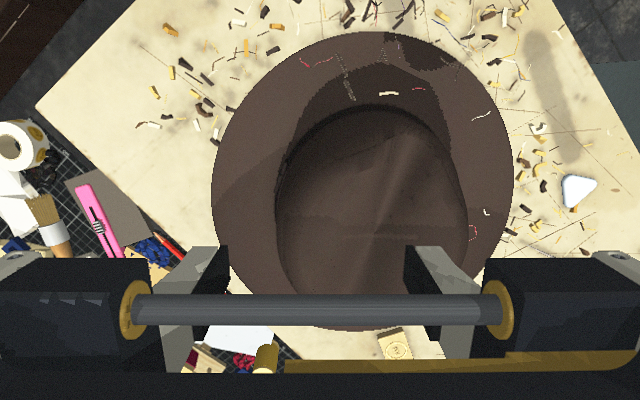

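The scene view shows the die block at about (355,215), the rack with two dies at (280,245), the spool at (338,258), and turquoise and green decoys at (425,205) and (318,135). The hone isn't obvious, so I'll ask the networks.

```bash
cat > h.py <<'E'
from plant import *
import cv2, numpy as np
def toworld(c,p): return c['R'].T@(np.asarray(p)-c['t'])
def cloud(n,d):
    c=get_calibration(n)
    h,w=d.shape
    u,v=np.meshgrid(np.arange(w,dtype=np.float64),np.arange(h,dtype=np.float64))
    uv=cv2.undistortPoints(np.stack([u.ravel(),v.ravel()],1)[:,None],c['mtx'],c['distortion'])[:,0]
    P=np.c_[uv,np.ones(len(uv))]*d.ravel()[:,None]
    W=(P-c['t'])@c['R']
    W[d.ravel()==0]=np.nan
    return W.reshape(h,w,3)
def proj(c,X):
    rv=cv2.Rodrigues(c['R'])[0]
    return cv2.projectPoints(np.asarray(X,float).reshape(-1,1,3),rv,c['t'],c['mtx'],c['distortion'])[0][:,0]
E
python3 - <<'E'
from h import *
p,d=capture("scene"); np.savez("s0.npz",p=p,d=d)
c=get_calibration("scene")
for n in ["die_block","hone","eyelet_die","cap_die_grip","die_rack","eyelet_jar","pin_tin","felt_brush","thread_spool_4","clip_clamp","leather_strip"]:
    for r in boxes_of(n,"scene")[:4]:
        print(n,round(r['score'],2),toworld(c,r['position']).round(3),proj(c,toworld(c,r['position'])).round(0))
W=cloud("scene",d)
x=p[90:290,150:470,::-1]
cv2.imwrite("pics/z1.png",cv2.resize(x,None,fx=2.5,fy=2.5,interpolation=cv2.INTER_CUBIC))
E
```

```text
die_block 0.6 [0.464 0.144 0.053] [[354. 218.]]
hone 0.76 [0.651 0.001 0.036] [[305. 166.]]
hone 0.31 [0.464 0.14  0.049] [[354. 218.]]
eyelet_die 0.91 [0.57  0.242 0.063] [[288. 227.]]
eyelet_die 0.81 [ 0.666 -0.114  0.042] [[320. 140.]]
eyelet_die 0.58 [0.341 0.037 0.048] [[424. 207.]]
cap_die_grip 0.81 [0.576 0.302 0.062] [[271. 246.]]
die_rack 0.69 [0.56  0.297 0.035] [[280. 256.]]
die_rack 0.15 [ 0.645 -0.002  0.036] [[308. 166.]]
eyelet_jar 0.59 [0.618 0.418 0.056] [[219. 281.]]
pin_tin 0.81 [0.541 0.416 0.026] [[257. 305.]]
pin_tin 0.73 [0.57  0.241 0.066] [[288. 226.]]
felt_brush 0.57 [0.742 0.    0.042] [[273. 154.]]
thread_spool_4 0.96 [0.45  0.256 0.044] [[338. 257.]]
clip_clamp 0.63 [ 0.543 -0.079  0.026] [[358. 164.]]
clip_clamp 0.63 [0.464 0.142 0.05 ] [[354. 218.]]
leather_strip 0.81 [ 0.435 -0.072  0.008] [[397. 182.]]
```

View pics/z1.png

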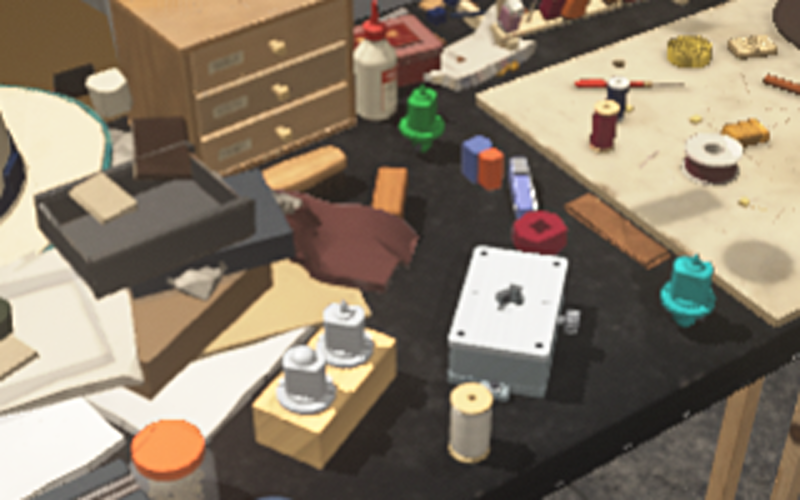

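Run:
```python
from h import *
z=np.load("s0.npz");p,d=z['p'],z['d'];W=cloud("scene",d)
def fit(name,x0,x1,y0,y1,z0,z1):
    m=(W[...,0]>x0)&(W[...,0]<x1)&(W[...,1]>y0)&(W[...,1]<y1)&(W[...,2]>z0)&(W[...,2]<z1)
    P=W[m];print(name,len(P),P[:,2].mean().round(4),P[:,2].std().round(4),cv2.minAreaRect((P[:,:2]*1000).astype(np.float32)))
m=(W[...,0]>.4)&(W[...,0]<.55)&(W[...,1]>-.05)&(W[...,1]<.15);print(np.histogram(W[m][:,2],bins=20))
fit("block",.38,.56,.05,.23,.044,.058)
fit("rack",.48,.66,.17,.38,.036,.047)
fit("hone",.58,.70,-.07,.07,.028,.040)
fit("table",.5,.6,-.08,.05,-.02,.01)
P=W[155:176,292:318];print(P[::4,::3].round(3).tolist()) if 0 else None
m=(W[...,0]>.58)&(W[...,0]<.72)&(W[...,1]>-.07)&(W[...,1]<.09)&(W[...,2]>.012)
vv,uu=np.where(m);print(uu.min(),uu.max(),vv.min(),vv.max());print(np.histogram(W[m][:,2],bins=12))
s=get_state()
c=get_calibration("wrist")
from scipy.spatial.transform import Rotation as R
Rt=R.from_euler('xyz',s['eef_rot'],degrees=True).as_matrix()
C=-c['R'].T@c['t'];print("cam in tool",Rt.T@(C-s['tcp_pos']));print((c['R']@Rt).round(4))
```

```text
(array([ 594,    0,    0,    0,    0,    0,    0,    0,    0,    0,    0,
          0,    0,    0,    0,    0,    0,    0, 1640, 1519]), array([-0.80750345, -0.7642813 , -0.72105914, -0.67783699, -0.63461484,
       -0.59139268, -0.54817053, -0.50494837, -0.46172622, -0.41850407,
       -0.37528191, -0.33205976, -0.2888376 , -0.24561545, -0.2023933 ,
       -0.15917114, -0.11594899, -0.07272683, -0.02950468,  0.01371747,
        0.05693963]))
block 1597 0.0509 0.0019 ((488.6496887207031, 140.13140869140625), (180.9489288330078, 140.02041625976562), 89.10088348388672)
rack 692 0.0425 0.0023 ((565.00537109375, 240.82054138183594), (181.10150146484375, 100.20112609863281), 63.564476013183594)
hone 280 0.0359 0.0026 ((610.1442260742188, 4.877326965332031), (103.7306900024414, 122.5071029663086), 18.373838424682617)
table 806 0.0027 0.0018 ((550.0093383789062, -14.935874938964844), (129.83111572265625, 99.5461196899414), 89.81568145751953)
269 343 151 196
(array([  9,  40,  46,  47,  95, 200, 150, 235,  22,   0,   0,   5]), array([0.01448792, 0.01874119, 0.02299447, 0.02724774, 0.03150102,
       0.03575429, 0.04000757, 0.04426084, 0.04851412, 0.05276739,
       0.05702067, 0.06127394, 0.06552722]))
cam in tool [ 0.0816889  -0.00022404 -0.15839429]
[[ 1.300e-03  1.000e+00  9.000e-04]
 [-9.528e-01  1.500e-03 -3.036e-01]
 [-3.036e-01 -5.000e-04  9.528e-01]]
```

```bash
cat >> h.py <<'E'
from scipy.spatial.transform import Rotation as Rn
def mv(X,yaw,src=None):
    s=get_state()
    if src is None: pos=s['tcp_pos'];R=Rn.from_euler('xyz',s['eef_rot'],degrees=True).as_matrix();y0=s['eef_rot'][2]
    else:
        pos=np.array(src[:3]);y0=src[3];R=Rn.from_euler('xyz',[180,0,y0],degrees=True).as_matrix()
    sl=R.T@(np.array(X)-pos)
    dy=(yaw-y0+180)%360-180
    print("t",round(s['time_s'],2),"pos",s['tcp_pos'].round(4),s['eef_rot'].round(2),"w",round(s['gripper_width'],4),"F",s['contact_force'].round(1))
    print("slide",sl.round(4).tolist(),"roll",round(-dy,2))
E
python3 - <<'E'
from h import *
mv([.53,.03,.32],-90,[.222,-.638,.227,-160.818])
E
```

```text
t 0.75 pos [ 0.2217 -0.6375  0.2266] [ 180.      0.   -160.82] w 0.0879 F [0.3 0.4 0. ]
slide [-0.5104, 0.5297, -0.093] roll -70.82
```

>>> apply_moves --commands '[{"grip": 0, "slide": [-0.5104, 0.5297, -0.093], "roll": -70.82}, {"grip": 0, "slide": [-0.5104, 0.5297, -0.093], "roll": -70.82}, {"grip": 0, "slide": [-0.5104, 0.5297, -0.093], "roll": -70.82}, {"grip": 0, "slide": [-0.5104, 0.5297, -0.093], "roll": -70.82}, {"grip": 0, "slide": [-0.5104, 0.5297, -0.093], "roll": -70.82}]'

```text
time_s: 1.38
tcp_pos: [0.3521, -0.3543, 0.2663]
eef_rot: [-179.9, -0.0, -106.8]
contact_force: [1.8, 0.0, 1.0]
gripper_width: 0.0874
```

Run:
```python
from h import *
mv([.53,.03,.32],-90)
```

```text
t 1.38 pos [ 0.3521 -0.3543  0.2663] [-1.7995e+02 -1.0000e-02 -1.0676e+02] w 0.0874 F [1.8 0.  1. ]
slide [-0.4192, -0.0596, -0.0537] roll -16.76
```

>>> apply_moves --commands '[{"grip": 0, "slide": [-0.4192, -0.0596, -0.0537], "roll": -16.8}, {"grip": 0, "slide": [-0.4192, -0.0596, -0.0537], "roll": -16.8}, {"grip": 0, "slide": [-0.4192, -0.0596, -0.0537], "roll": -16.8}, {"grip": 0, "slide": [-0.4192, -0.0596, -0.0537], "roll": -16.8}, {"grip": 0, "slide": [-0.4192, -0.0596, -0.0537], "roll": -16.8}]'

```text
time_s: 2.0
tcp_pos: [0.484, -0.0734, 0.3059]
eef_rot: [-179.9, 0.0, -90.3]
contact_force: [0.6, -1.2, -0.2]
gripper_width: 0.0873
```

Run:
```python
from h import *
mv([.53,.03,.32],-90)
```

```text
t 2.0 pos [ 0.484  -0.0734  0.3059] [-1.7992e+02  1.0000e-02 -9.0280e+01] w 0.0873 F [ 0.6 -1.2 -0.2]
slide [-0.1036, -0.0455, -0.014] roll -0.28
```

>>> apply_moves --commands '[{"grip": 0, "slide": [-0.1036, -0.0455, -0.014], "roll": 0}, {"grip": 0, "slide": [-0.1036, -0.0455, -0.014], "roll": 0}, {"grip": 0, "slide": [-0.1036, -0.0455, -0.014], "roll": 0}, {"grip": 0, "slide": [-0.1036, -0.0455, -0.014], "roll": 0}]'

```text
time_s: 2.5
tcp_pos: [0.5294, 0.028, 0.3189]
eef_rot: [180.0, -0.0, -90.3]
contact_force: [-0.4, 0.5, 0.6]
gripper_width: 0.0876
```

Run:
```python
from h import *
s=get_state();print(s['time_s'],s['tcp_pos'],s['eef_rot'],s['joints'].round(1),s['qd'].round(2))
c=get_calibration("wrist");p,d=capture("wrist")
W=cloud("wrist",d) if 0 else None
np.savez("w1.npz",p=p,d=d,R=c['R'],t=c['t'])
cv2.imwrite("pics/w1.png",p[:,:,::-1])
ms={}
for n in ["hone","eyelet_die","cap_die_grip","die_rack","die_block"]:
    b=boxes_of(n,"wrist")
    for r in b[:3]: print(n,round(r['score'],2),toworld(c,r['position']).round(3),proj(c,toworld(c,r['position'])).round(0))
    q=cut_out(n,"wrist")
    if q: ms[n]=q[0]['mask'];print(q[0]['score'],q[0]['mask'].sum(),np.argwhere(q[0]['mask']).mean(0))
np.savez("w1m.npz",**ms)
```

```text
2.5 [0.52938216 0.02801863 0.31889171] [ 1.79976229e+02 -7.94693316e-03 -9.02596128e+01] [ 24.2   4.   -8.7  -0.  -77.3 -24.5] [-1.2  -0.7  -0.42 -0.02  0.   -0.04]
hone 0.65 [ 0.649 -0.003  0.033] [[221. 133.]]
0.68 1627 [132.58205286 219.75414874]
eyelet_die 0.93 [ 0.668 -0.119  0.055] [[191.  30.]]
eyelet_die 0.66 [0.579 0.212 0.048] [[281. 289.]]
eyelet_die 0.66 [0.345 0.021 0.047] [[465. 153.]]
0.79 223 [289.34080717 282.24215247]
cap_die_grip 0.85 [0.58  0.283 0.075] [[281. 345.]]
0.71 928 [341.38038793 280.91594828]
die_rack 0.56 [0.575 0.203 0.042] [[285. 281.]]
0.94 1376 [292.13444767 283.96729651]
die_block 0.73 [0.479 0.105 0.053] [[356. 219.]]
die_block 0.68 [0.48 0.11 0.04] [[354. 219.]]
0.92 6844 [217.52016365 356.15239626]
```

View pics/w1.png

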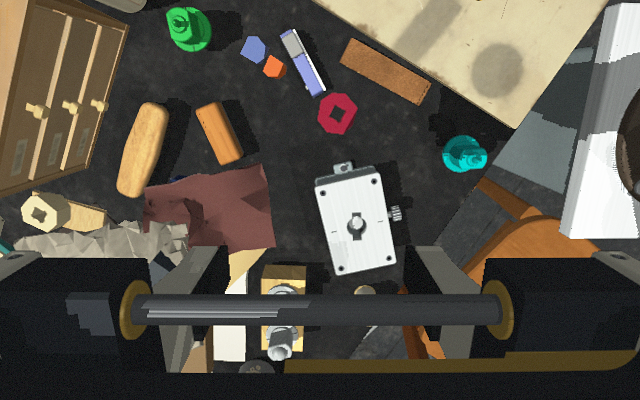

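```bash
cat >> h.py <<'E'
def onplane(c,uv,z):
    n=cv2.undistortPoints(np.asarray(uv,float).reshape(-1,1,2),c['mtx'],c['distortion'])[:,0]
    D=np.c_[n,np.ones(len(n))]@c['R'];C=-c['R'].T@c['t']
    k=(z-C[2])/D[:,2];return C+D*k[:,None]
E
python3 - <<'E'
from h import *
z=np.load("w1.npz");p,d=z['p'],z['d'];c=get_calibration("wrist");c['R']=z['R'];c['t']=z['t']
m=np.load("w1m.npz")
g=cv2.cvtColor(p,cv2.COLOR_RGB2GRAY)
n=cv2.undistortPoints(np.stack(np.meshgrid(np.arange(640.),np.arange(400.)),-1).reshape(-1,1,2),c['mtx'],c['distortion'])[:,0]
W=((np.c_[n,np.ones(len(n))]*d.reshape(-1,1)-c['t'])@c['R']).reshape(400,640,3)
for name,(z0,z1),zz in [("die_block",(.045,.058),.05),("hone",(.028,.042),.034)]:
    mm=cv2.dilate(m[name].astype(np.uint8),np.ones((7,7)))>0
    P=W[mm&(d>0)];print(name,np.histogram(P[:,2],bins=10)[0],np.histogram(P[:,2],bins=10)[1].round(3))
    mm=mm&(W[...,2]>z0)&(W[...,2]<z1)
    if name=="die_block": mm&=g>120
    mm=cv2.morphologyEx(mm.astype(np.uint8),cv2.MORPH_OPEN,np.ones((5,5)))
    print("z med",np.median(W[mm>0][:,2]))
    uv=np.argwhere(mm>0)[:,::-1]
    X=onplane(c,uv,zz)[:,:2]*1000
    r=cv2.minAreaRect(X.astype(np.float32));print(r)
im=cv2.resize(p[80:280,180:420,::-1],None,fx=3.3,fy=3,interpolation=cv2.INTER_CUBIC)
cv2.imwrite("pics/w1z.png",cv2.resize(p[90:290,180:440,::-1],None,fx=3,fy=3,interpolation=cv2.INTER_CUBIC))
E
```

```text
die_block [1377   84  284  107   83  104  220  194  136 5562] [-0.003  0.003  0.008  0.014  0.019  0.025  0.031  0.036  0.042  0.047
  0.053]
z med 0.04996828241551527
((477.2169189453125, 115.81973266601562), (83.53438568115234, 130.0631866455078), 13.284431457519531)
hone [562 133  24   0  23  47  48  54 470 950] [-0.003  0.001  0.005  0.009  0.013  0.017  0.021  0.025  0.029  0.033
  0.037]
z med 0.03380530344415729
((652.24462890625, -2.1242942810058594), (30.651456832885742, 74.79242706298828), 22.141353607177734)
```

View pics/w1z.png

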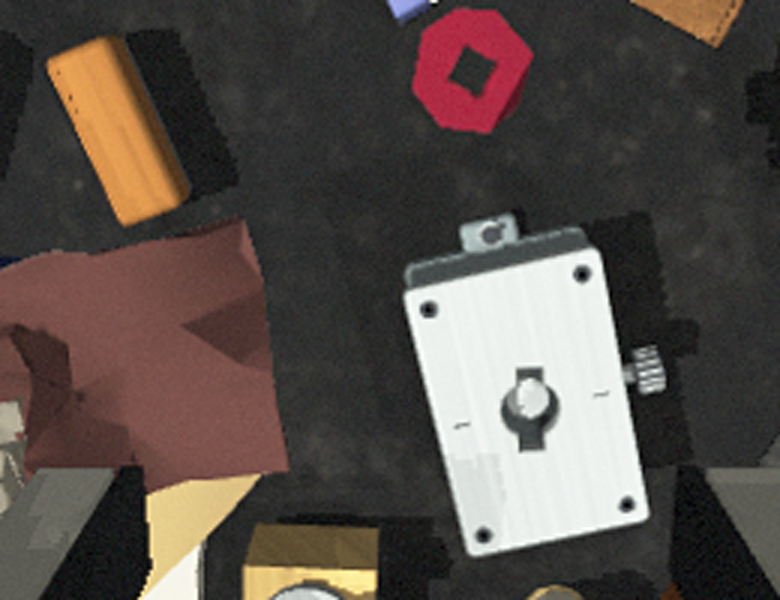

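Run:
```python
from h import *
z=np.load("w1.npz");p,d=z['p'],z['d'];c=get_calibration("wrist");c['R']=z['R'];c['t']=z['t']
print("socket px->",onplane(c,[[356,225],[355,225]],.05).round(4))
z=np.load("s0.npz");W=cloud("scene",z['d'])
m=(W[...,2]>.055)&(W[...,2]<.4)&(W[...,0]>.3)&(W[...,0]<.95)&(W[...,1]>-.2)&(W[...,1]<.45)
P=W[m]
H=np.zeros((13,13))
for a in P:
    i=int((a[0]-.3)/.05);j=int((a[1]+.2)/.05)
    if i<13 and j<13:H[i,j]=max(H[i,j],a[2])
print("cols y from -.2 step .05; rows x from .3")
print((H*1000).astype(int))
mv([.652,-.002,.12],-67.9)
```

```text
socket px-> [[0.4782 0.1147 0.05  ]
 [0.4796 0.1147 0.05  ]]
cols y from -.2 step .05; rows x from .3
[[  0   0   0   0  82   0   0   0   0   0   0   0   0]
 [  0   0   0   0  71   0   0   0   0   0   0   0   0]
 [  0   0   0   0   0   0  55   0  60  61   0   0   0]
 [ 67   0   0   0  55  56   0   0  61  63   0   0   0]
 [ 67   0   0   0   0  56   0   0   0   0   0   0   0]
 [  0   0  55   0   0   0   0   0  96  93  88   0   0]
 [  0   0   0   0   0   0   0 120   0   0   0  76  76]
 [  0  84   0   0   0  71 122 151 162 162 110 125 117]
 [137  77   0   0   0  79 123 162 162 163 164 124 136]
 [172 174 173 173   0   0 162 164 164 164 158 154 155]
 [173 173 174 174 173 167 162 164 163 165 157 139 151]
 [173 174 174 173 385 399 141 123 129 124 101 135 136]
 [241 173 173 173 172 145 142 195 212 211 201 163  92]]
t 3.05 pos [0.5296 0.0277 0.3191] [-1.7999e+02  1.0000e-02 -9.0330e+01] w 0.0879 F [ 0.1  0.3 -0.1]
slide [0.029, -0.1226, 0.1991] roll -22.43
```

Run:
```python
from h import *
z=np.load("w1.npz");p,d=z['p'],z['d'];c=get_calibration("wrist");c['R']=z['R'];c['t']=z['t']
n=cv2.undistortPoints(np.stack(np.meshgrid(np.arange(640.),np.arange(400.)),-1).reshape(-1,1,2),c['mtx'],c['distortion'])[:,0]
W1=((np.c_[n,np.ones(len(n))]*d.reshape(-1,1)-c['t'])@c['R'])
W1=W1[(d.ravel()>0.25)]
s=np.load("s0.npz");W0=cloud("scene",s['d']).reshape(-1,3)
for nm,W in (("wrist",W1),("scene",W0)):
  for yaw in (22.1,):
    a=np.radians(yaw)
    q=(W[:,:2]-[.652,-.002])
    hx=q@[np.cos(a),np.sin(a)];hy=q@[-np.sin(a),np.cos(a)]
    for k in range(-60,60,20):
      row=[]
      for x in range(-120,120,20):
        m=(hx*1000>x)&(hx*1000<x+20)&(hy*1000>k)&(hy*1000<k+20)&(W[:,2]<.5)
        row.append(int(1000*np.percentile(W[m,2],97)) if m.sum()>3 else -1)
      print(nm,"hy",k,row)
```

```text
wrist hy -60 [49, 50, 2, 1, 1, 1, 1, 1, 36, 37, 37, 36]
wrist hy -40 [48, 50, 2, 1, 2, 35, 35, 1, 33, 37, 37, 37]
wrist hy -20 [2, 1, 1, 1, 1, 35, 35, 2, 1, 34, 37, 37]
wrist hy 0 [1, 1, 1, 1, 1, 35, 35, 1, 1, 1, 34, 36]
wrist hy 20 [1, 1, 1, 1, 1, 34, 35, 41, 40, 45, 47, 52]
wrist hy 40 [1, 1, 1, 1, 28, 40, 43, 44, 43, 56, 59, 71]
scene hy -60 [53, 52, 6, 5, 5, 4, 9, 4, 40, 41, 40, -557]
scene hy -40 [51, 52, 5, 5, 6, 38, 38, 4, 37, 40, 41, 40]
scene hy -20 [5, 5, 5, 6, 5, 38, 38, 3, 4, 39, 40, 41]
scene hy 0 [5, 5, 5, 4, 6, 39, 38, -793, -792, -790, 38, 41]
scene hy 20 [5, 6, 5, 4, 3, 39, 39, 45, 43, 50, 50, 48]
scene hy 40 [4, 5, 4, 3, 32, 45, 46, 48, 47, 49, -791, -792]
```

>>> apply_moves --commands '[{"grip": 0.4, "slide": [0.029, -0.1226, 0.22], "roll": -22.4}, {"grip": 0.4, "slide": [0.029, -0.1226, 0.22], "roll": -22.4}, {"grip": 0.4, "slide": [0.029, -0.1226, 0.22], "roll": -22.4}, {"grip": 0.4, "slide": [0.029, -0.1226, 0.22], "roll": -22.4}, {"grip": 0.4, "slide": [0.029, -0.1226, 0.22], "roll": -22.4}]'

```text
time_s: 3.68
tcp_pos: [0.6501, -0.003, 0.0925]
eef_rot: [179.4, 0.1, -68.0]
contact_force: [-1.3, 0.6, 0.8]
gripper_width: 0.053
```

Run:
```python
from h import *
mv([.652,-.002,.008],-67.9)
c=get_calibration("wrist");p,d=capture("wrist")
np.savez("w2.npz",p=p,d=d,R=c['R'],t=c['t']);cv2.imwrite("pics/w2.png",p[:,:,::-1])
print(get_state()['tcp_pos'])
q=cut_out("hone","wrist")
for r in q[:2]: print(r['score'],r['mask'].sum(),np.argwhere(r['mask']).mean(0))
if q: 
    X=onplane(c,np.argwhere(q[0]['mask'])[:,::-1],.034)[:,:2]*1000
    print(cv2.minAreaRect(X.astype(np.float32)))
```

```text
t 3.67 pos [ 0.6501 -0.003   0.0925] [ 1.7942e+02  9.0000e-02 -6.8000e+01] w 0.053 F [-1.3  0.6  0.8]
slide [-0.0, -0.003, 0.0845] roll -0.1
[ 0.65111817 -0.00255675  0.09550107]
0.96 4900 [212.99897959 310.58244898]
((655.105224609375, -4.390022277832031), (29.625659942626953, 78.09219360351562), 20.775650024414062)
```

View pics/w2.png

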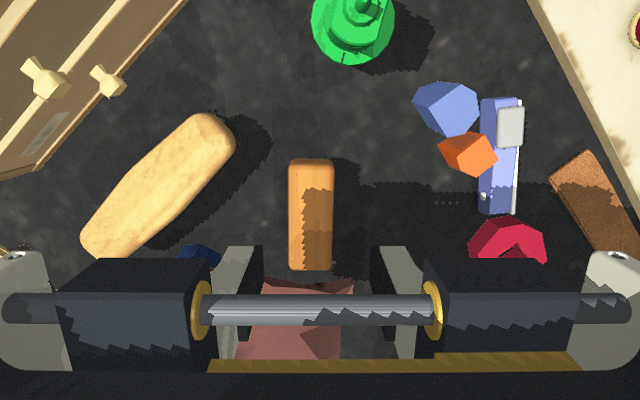

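>>> apply_moves --commands '[{"grip": 0.4, "slide": [0.002, -0.002, 0.06], "roll": 0}, {"grip": 0.4, "slide": [0.002, -0.002, 0.091], "roll": 0}, {"grip": 0.8, "slide": [0.002, -0.002, 0.091], "roll": 0}, {"grip": 0.8, "slide": [0.002, -0.002, 0.091], "roll": 0}, {"grip": 0.8, "slide": [0.002, -0.002, 0.091], "roll": 0}]' --grip_force 40

```text
time_s: 4.4
tcp_pos: [0.6561, -0.0024, 0.0111]
eef_rot: [-179.8, -0.0, -67.9]
contact_force: [-2.3, 0.7, 7.0]
gripper_width: 0.0299
```

Run:
```python
from h import *
# face frame
a=np.radians(13.28);B=np.array([.4777,.1155]);ex=np.array([np.cos(a),np.sin(a)]);ey=np.array([-np.sin(a),np.cos(a)])
for k in(.03,-.03): print(B+ey*k)
mv([.654,-.003,.10],-76.7)
```

```text
[0.4708087  0.14469777]
[0.4845913  0.08630223]
t 4.4 pos [ 0.6561 -0.0024  0.0111] [-1.7977e+02 -4.0000e-02 -6.7870e+01] w 0.0299 F [-2.3  0.7  7. ]
slide [-0.0002, 0.0018, -0.0889] roll 8.83
```

>>> apply_moves --commands '[{"grip": 0.8, "slide": [0, 0, -0.03], "roll": 0}, {"grip": 0.8, "slide": [0, 0, -0.06], "roll": 0}, {"grip": 0.8, "slide": [0, 0, -0.11], "roll": 0}, {"grip": 0.8, "slide": [0, 0, -0.11], "roll": 8.8}, {"grip": 0.8, "slide": [0, 0, -0.11], "roll": 8.8}]'

```text
time_s: 5.03
tcp_pos: [0.6549, -0.0026, 0.1199]
eef_rot: [-179.8, 0.0, -76.7]
contact_force: [-0.5, -0.1, -1.4]
gripper_width: 0.03
```

Run:
```python
from h import *
mv([.4708,.1447,.09],-76.7)
c=get_calibration("wrist");p,d=capture("wrist")
cv2.imwrite("pics/w3.png",p[:,:,::-1]);print(get_state()['tcp_pos'],get_state()['contact_force'])
```

```text
t 5.03 pos [ 0.6549 -0.0026  0.1199] [-1.7985e+02  2.0000e-02 -7.6670e+01] w 0.03 F [-0.5 -0.1 -1.4]
slide [-0.1858, 0.1453, 0.0296] roll 0.03
[ 0.65449145 -0.0027449   0.11888472] [-0.90073637 -0.46592715 -1.64914418]
```

View pics/w3.png

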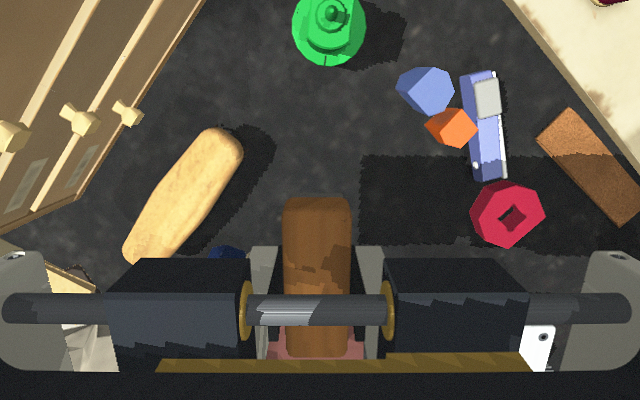

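Run:
```python
from h import *
s=get_state();c=get_calibration("wrist");p,d=capture("wrist")
W=cloud("wrist",d)
R=Rn.from_euler('xyz',s['eef_rot'],degrees=True).as_matrix()
T=(W.reshape(-1,3)-s['tcp_pos'])@R
T=T.reshape(400,640,3)
print(T[200:300:10,316].round(4))
print(T[190:216:3,300].round(4))
print(T[215,270:365:5].round(4).tolist())
```

```text
[[ 0.036  -0.0009 -0.0089]
 [ 0.0351 -0.0009 -0.02  ]
 [ 0.0319 -0.0009 -0.0231]
 [ 0.0273 -0.0009 -0.0227]
 [ 0.0228 -0.0009 -0.0229]
 [ 0.0179 -0.0009 -0.0222]
 [ 0.0136 -0.0009 -0.023 ]
 [ 0.0083 -0.0009 -0.0221]
 [ 0.004  -0.0009 -0.023 ]
 [-0.0016 -0.0009 -0.0221]]
[[ 0.004  -0.0138  0.1194]
 [ 0.0337 -0.0088  0.0099]
 [ 0.0341 -0.0086  0.0036]
 [ 0.0359 -0.0081 -0.0072]
 [ 0.0357 -0.0079 -0.0109]
 [ 0.0357 -0.0078 -0.0151]
 [ 0.0356 -0.0076 -0.0187]
 [ 0.035  -0.0075 -0.021 ]
 [ 0.0342 -0.0075 -0.0223]]
[[-0.0182, -0.0394, 0.1205], [-0.0182, -0.0352, 0.1205], [-0.0181, -0.031, 0.1202], [0.0333, -0.0138, -0.0211], [0.0337, -0.0116, -0.022], [0.0332, -0.0097, -0.0207], [0.0336, -0.0075, -0.0219], [0.0337, -0.0055, -0.022], [0.0335, -0.0034, -0.0216], [0.0339, -0.0013, -0.0228], [0.0337, 0.0007, -0.0222], [0.0332, 0.0028, -0.0208], [0.0336, 0.0048, -0.0217], [0.0331, 0.007, -0.0205], [0.034, 0.0089, -0.0228], [0.0332, 0.0111, -0.0206], [0.0329, 0.0133, -0.0199], [-0.0181, 0.0323, 0.1203], [-0.0181, 0.0365, 0.1202]]
```

Run:
```python
from h import *
mv([.4713,.1428,.085],-76.72)
```

```text
t 5.12 pos [ 0.6543 -0.0028  0.1182] [ 1.800e+02  1.000e-02 -7.652e+01] w 0.0297 F [ 0.5  0.2 -1.5]
slide [-0.1843, 0.144, 0.0333] roll 0.2
```

>>> apply_moves --commands '[{"grip": 0.8, "slide": [-0.05, 0.039, 0], "roll": 0.2}, {"grip": 0.8, "slide": [-0.1, 0.078, 0], "roll": 0.2}, {"grip": 0.8, "slide": [-0.15, 0.117, 0.01], "roll": 0.2}, {"grip": 0.8, "slide": [-0.1843, 0.144, 0.033], "roll": 0.2}, {"grip": 0.8, "slide": [-0.1843, 0.144, 0.033], "roll": 0.2}]'

```text
time_s: 5.75
tcp_pos: [0.4687, 0.1439, 0.0836]
eef_rot: [179.8, -0.1, -76.6]
contact_force: [0.6, 0.6, -0.8]
gripper_width: 0.0296
```

Run:
```python
from h import *
mv([.4713,.1428,.064],-76.72)
```

```text
t 5.75 pos [0.4687 0.1439 0.0836] [ 1.7979e+02 -6.0000e-02 -7.6560e+01] w 0.0296 F [ 0.6  0.6 -0.8]
slide [0.0017, -0.0024, 0.0196] roll 0.16
```

>>> apply_moves --commands '[{"grip": 0.8, "slide": [0.001, -0.001, 0.01], "roll": 0}, {"grip": 0.8, "slide": [0.001, -0.001, 0.02], "roll": 0}, {"grip": 0.8, "slide": [0.001, -0.001, 0.02], "roll": 0}]'

```text
time_s: 6.12
tcp_pos: [0.4732, 0.1416, 0.0638]
eef_rot: [179.9, -0.1, -77.0]
contact_force: [-0.1, -0.7, -1.3]
gripper_width: 0.0298
```

Run:
```python
from h import *
mv([.4713,.1428,.061],-76.72)
p,d=capture("side");cv2.imwrite("pics/s4.png",cv2.resize(p[130:280,230:430,::-1],None,fx=4,fy=4,interpolation=cv2.INTER_CUBIC))
mv([.4713,.1428,.061],-76.72)
```

```text
t 6.12 pos [0.4732 0.1416 0.0638] [ 1.7988e+02 -5.0000e-02 -7.6980e+01] w 0.0298 F [-0.1 -0.7 -1.3]
slide [-0.0016, 0.0016, 0.0028] roll -0.26
t 6.17 pos [0.4735 0.1418 0.0644] [ 1.7992e+02 -4.0000e-02 -7.6970e+01] w 0.0297 F [ 0.9 -0.7 -1. ]
slide [-0.0014, 0.0019, 0.0034] roll -0.25
```

View pics/s4.png

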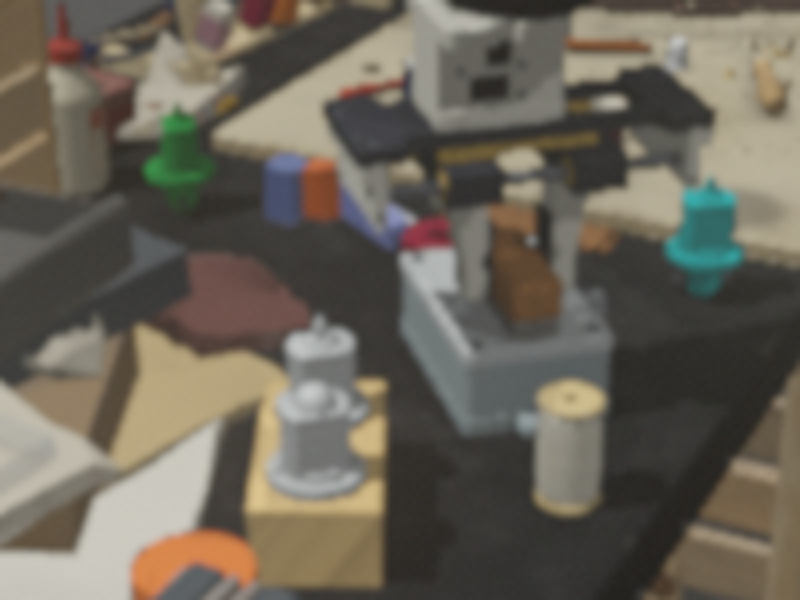

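>>> apply_moves --commands '[{"grip": 0.8, "slide": [-0.002, 0.001, 0.002], "roll": 0}, {"grip": 0.8, "slide": [-0.002, 0.001, 0.004], "roll": 0}, {"grip": 0.8, "slide": [-0.002, 0.001, 0.006], "roll": 0}, {"grip": 0.8, "slide": [-0.002, 0.001, 0.006], "roll": 0}]'

```text
time_s: 6.68
tcp_pos: [0.4721, 0.1444, 0.061]
eef_rot: [-179.9, -0.0, -76.9]
contact_force: [-8.9, -1.3, 21.6]
gripper_width: 0.03
```

>>> apply_moves --commands '[{"grip": 0.8, "slide": [0, 0, -0.001], "roll": 0}, {"grip": 0.8, "slide": [0, 0, -0.001], "roll": 0}]'

```text
time_s: 6.92
tcp_pos: [0.4721, 0.1445, 0.061]
eef_rot: [-179.9, 0.0, -76.9]
contact_force: [-3.3, -1.4, 10.4]
gripper_width: 0.0297
```

Run:
```python
from h import *
a=np.radians(13.28);ex=np.array([np.cos(a),np.sin(a)]);ey=np.array([-np.sin(a),np.cos(a)])
mv([.4713,.1428,.061],-76.72)
q=get_state()['tcp_pos'][:2]-[.4777,.1155];print(q@ex,q@ey,get_state()['moment'])
```

```text
t 6.92 pos [0.4721 0.1445 0.061 ] [-1.7995e+02  1.0000e-02 -7.6870e+01] w 0.0297 F [-3.3 -1.4 10.4]
slide [0.0015, 0.0012, 0.0] roll -0.15
0.0012420098325252858 0.029491979517905137 [-0.21619432  1.7000251  -0.00819528]
```

>>> apply_moves --commands '[{"grip": 0.8, "slide": [0.004, 0, 0], "roll": 0}, {"grip": 0.8, "slide": [0.009, 0, 0], "roll": 0}, {"grip": 0.8, "slide": [0.014, 0, 0], "roll": 0}, {"grip": 0.8, "slide": [0.019, 0, 0], "roll": 0}, {"grip": 0.8, "slide": [0.024, 0, 0], "roll": 0}]'

```text
time_s: 7.55
tcp_pos: [0.4788, 0.1221, 0.061]
eef_rot: [-179.8, 0.1, -76.9]
contact_force: [-1.2, 4.5, 5.3]
gripper_width: 0.0298
```

>>> apply_moves --commands '[{"grip": 0.8, "slide": [0.005, 0, 0.0005], "roll": 0}, {"grip": 0.8, "slide": [0.01, 0, 0.001], "roll": 0}, {"grip": 0.8, "slide": [0.015, 0, 0.001], "roll": 0}, {"grip": 0.8, "slide": [0.02, 0, 0.001], "roll": 0}, {"grip": 0.8, "slide": [0.025, 0, 0.001], "roll": 0}]'

```text
time_s: 8.18
tcp_pos: [0.4859, 0.0988, 0.061]
eef_rot: [-179.6, 0.1, -76.8]
contact_force: [-1.3, 7.2, 13.2]
gripper_width: 0.0303
```

>>> apply_moves --commands '[{"grip": 0.8, "slide": [0.005, 0, 0], "roll": 0}, {"grip": 0.8, "slide": [0.01, 0, 0], "roll": 0}, {"grip": 0.8, "slide": [0.014, 0, 0], "roll": 0}, {"grip": 0.8, "slide": [0.014, 0, 0], "roll": 0}]'

```text
time_s: 8.68
tcp_pos: [0.4891, 0.0847, 0.061]
eef_rot: [-179.6, 0.1, -76.8]
contact_force: [-0.2, 4.5, 11.5]
gripper_width: 0.0296
```

Run:
```python
from h import *
a=np.radians(13.28);ex=np.array([np.cos(a),np.sin(a)]);ey=np.array([-np.sin(a),np.cos(a)])
mv([.4713,.1428,.061],-76.72)
q=get_state()['tcp_pos'][:2]-[.4777,.1155];print(q@ex,q@ey)
p,d=capture("scene");cv2.imwrite("pics/s5.png",cv2.resize(p[130:280,270:470,::-1],None,fx=4,fy=4,interpolation=cv2.INTER_CUBIC))
s=get_state();c=get_calibration("wrist");p,d=capture("wrist");cv2.imwrite("pics/w5.png",p[:,:,::-1])
W=cloud("wrist",d)
R=Rn.from_euler('xyz',s['eef_rot'],degrees=True).as_matrix()
T=((W.reshape(-1,3)-s['tcp_pos'])@R).reshape(400,640,3)
print(T[200:260:10,316].round(4))
```

```text
t 8.68 pos [0.4891 0.0847 0.061 ] [-1.7964e+02  9.0000e-02 -7.6830e+01] w 0.0296 F [-0.2  4.5 11.5]
slide [-0.0606, 0.0041, 0.0001] roll -0.11
0.004048963770178691 -0.03256778558819855
[[ 0.0363 -0.0011 -0.0107]
 [ 0.0348 -0.0011 -0.0199]
 [ 0.0316 -0.0011 -0.0231]
 [ 0.027  -0.0011 -0.0229]
 [ 0.0223 -0.0011 -0.0224]
 [ 0.0179 -0.0011 -0.0228]]
```

View pics/s5.png

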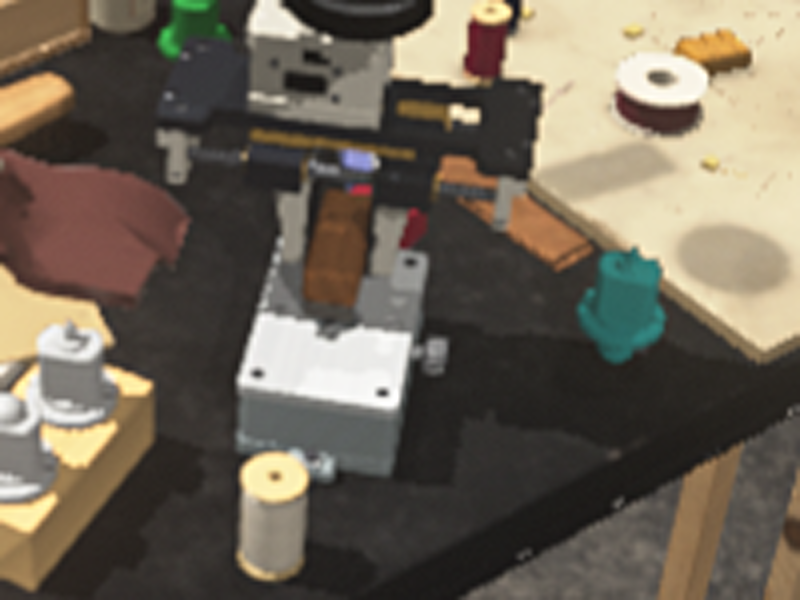

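View pics/w5.png

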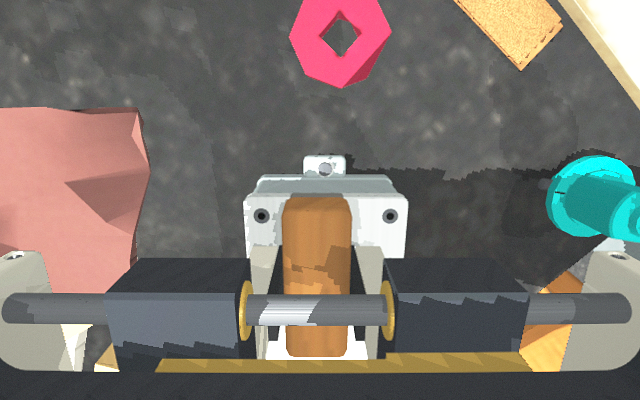

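>>> apply_moves --commands '[{"grip": 0.8, "slide": [0, 0, -0.02], "roll": 0}, {"grip": 0.8, "slide": [0, 0, -0.05], "roll": 0}, {"grip": 0.8, "slide": [0, 0, -0.06], "roll": 0}]'

```text
time_s: 9.15
tcp_pos: [0.4869, 0.0833, 0.1204]
eef_rot: [-179.9, 0.0, -76.9]
contact_force: [-0.3, 0.1, -1.7]
gripper_width: 0.0297
```

Run:
```python
from h import *
mv([.652,-.005,.1],-68)
```

```text
t 9.15 pos [0.4869 0.0833 0.1204] [-1.7987e+02  4.0000e-02 -7.6900e+01] w 0.0297 F [-0.3  0.1 -1.7]
slide [0.1235, -0.1407, 0.0206] roll -8.9
```

>>> apply_moves --commands '[{"grip": 0.8, "slide": [0.04, -0.046, 0], "roll": 0}, {"grip": 0.8, "slide": [0.08, -0.092, 0], "roll": -8.9}, {"grip": 0.8, "slide": [0.1235, -0.1407, 0.02], "roll": -8.9}, {"grip": 0.8, "slide": [0.1235, -0.1407, 0.06], "roll": -8.9}, {"grip": 0.8, "slide": [0.1235, -0.1407, 0.09], "roll": -8.9}]'

```text
time_s: 9.78
tcp_pos: [0.6503, -0.0067, 0.0254]
eef_rot: [179.8, 0.1, -68.1]
contact_force: [-0.3, 0.2, -1.2]
gripper_width: 0.0294
```

>>> apply_moves --commands '[{"grip": 0.8, "slide": [0, 0, 0.005], "roll": 0}, {"grip": 0.8, "slide": [0, 0, 0.01], "roll": 0}, {"grip": 0.8, "slide": [0, 0, 0.013], "roll": 0}]'

```text
time_s: 10.15
tcp_pos: [0.652, -0.005, 0.0172]
eef_rot: [-179.9, -0.0, -68.0]
contact_force: [-0.3, -0.0, -0.9]
gripper_width: 0.0296
```

>>> apply_moves --commands '[{"grip": 0.8, "slide": [0, 0, 0.003], "roll": 0}, {"grip": 0.8, "slide": [0, 0, 0.006], "roll": 0}, {"grip": 0.8, "slide": [0, 0, 0.006], "roll": 0}]'

```text
time_s: 10.52
tcp_pos: [0.6516, -0.0051, 0.0111]
eef_rot: [-179.9, -0.0, -68.0]
contact_force: [-3.1, 1.1, 5.3]
gripper_width: 0.0298
```

>>> apply_moves --commands '[{"grip": 0.45, "slide": [0, 0, 0], "roll": 0}, {"grip": 0.45, "slide": [0, 0, 0], "roll": 0}, {"grip": 0.45, "slide": [0, 0, -0.06], "roll": 0}, {"grip": 0.45, "slide": [0, 0, -0.12], "roll": 0}, {"grip": 0.2, "slide": [0, 0, -0.18], "roll": 0}]'

```text
time_s: 11.15
tcp_pos: [0.651, -0.0055, 0.1918]
eef_rot: [180.0, -0.0, -68.0]
contact_force: [0.5, 0.3, 0.2]
gripper_width: 0.0537
```

Run:
```python
from h import *
mv([.57,.29,.24],-90)
p,d=capture("scene");cv2.imwrite("pics/s6.png",p[:,:,::-1])
```

```text
t 11.15 pos [ 0.651  -0.0055  0.1918] [179.98  -0.   -68.  ] w 0.0537 F [0.5 0.3 0.2]
slide [-0.3043, -0.0356, -0.0482] roll 22.0
```

View pics/s6.png

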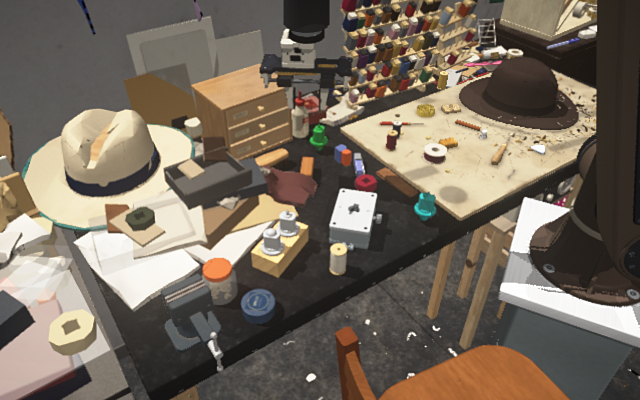

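The hone lies back at (307,168), and nothing else has moved. Next I'll look at the rack from above.

>>> apply_moves --commands '[{"grip": 0.2, "slide": [-0.06, 0, -0.048], "roll": 22}, {"grip": 0.2, "slide": [-0.3043, -0.0356, -0.0482], "roll": 22}, {"grip": 0.2, "slide": [-0.3043, -0.0356, -0.0482], "roll": 22}, {"grip": 0.2, "slide": [-0.3043, -0.0356, -0.0482], "roll": 22}, {"grip": 0.2, "slide": [-0.3043, -0.0356, -0.0482], "roll": 22}]'

```text
time_s: 11.82
tcp_pos: [0.5723, 0.2809, 0.2379]
eef_rot: [-180.0, 0.0, -90.0]
contact_force: [1.6, 0.4, 0.3]
gripper_width: 0.0701
```

>>> apply_moves --commands '[{"grip": 0.2, "slide": [-0.032, 0.0, 0], "roll": 0}, {"grip": 0.2, "slide": [-0.032, 0.0, 0], "roll": 0}, {"grip": 0.2, "slide": [-0.032, 0.0, 0], "roll": 0}]'

```text
time_s: 12.2
tcp_pos: [0.5731, 0.3105, 0.2373]
eef_rot: [180.0, -0.0, -90.0]
contact_force: [0.9, -0.1, 0.0]
gripper_width: 0.0701
```

Run:
```python
from h import *
mv([.57,.29,.24],-90)
c=get_calibration("wrist");p,d=capture("wrist")
np.savez("w6.npz",p=p,d=d,R=c['R'],t=c['t']);cv2.imwrite("pics/w6.png",p[:,:,::-1])
mv([.57,.29,.24],-90)
ms={}
for n in ["eyelet_die","cap_die_grip","die_rack"]:
    for r in boxes_of(n,"wrist")[:3]: print(n,round(r['score'],2),toworld(c,r['position']).round(3),proj(c,toworld(c,r['position'])).round(0))
    q=cut_out(n,"wrist")
    if q: ms[n]=q[0]['mask'];print(q[0]['mask'].sum())
np.savez("w6m.npz",**ms)
```

```text
t 12.2 pos [0.5731 0.3105 0.2373] [ 1.7996e+02 -4.0000e-02 -9.0020e+01] w 0.0701 F [ 0.9 -0.1  0. ]
slide [0.0205, 0.0031, -0.0027] roll -0.02
t 12.25 pos [0.5733 0.3101 0.2376] [ 1.7998e+02 -3.0000e-02 -9.0060e+01] w 0.07 F [-0.1  0.3 -0.3]
slide [0.0201, 0.0033, -0.0024] roll -0.06
eyelet_die 0.93 [0.579 0.227 0.082] [[310.  89.]]
1979
cap_die_grip 0.71 [0.581 0.282 0.084] [[309. 152.]]
1795
die_rack 0.58 [0.578 0.257 0.043] [[312. 120.]]
die_rack 0.3 [0.578 0.23  0.081] [[312.  92.]]
4043
```

View pics/w6.png

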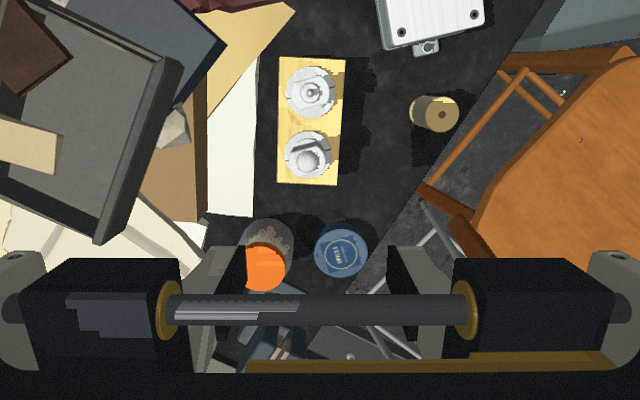

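Run:
```python
from h import *
z=np.load("w6.npz");p,d=z['p'],z['d']
cv2.imwrite("pics/w6z.png",cv2.resize(p[45:195,265:365,::-1],None,fx=6,fy=4,interpolation=cv2.INTER_CUBIC) if 0 else cv2.resize(p[50:190,265:360,::-1],None,fx=4.2,fy=4.2,interpolation=cv2.INTER_CUBIC))
c=dict(get_calibration("wrist"));c['R']=z['R'];c['t']=z['t']
n=cv2.undistortPoints(np.stack(np.meshgrid(np.arange(640.),np.arange(400.)),-1).reshape(-1,1,2),c['mtx'],c['distortion'])[:,0]
W=((np.c_[n,np.ones(len(n))]*d.reshape(-1,1)-c['t'])@c['R'])
import numpy as np
m=(W[:,0]>.53)&(W[:,0]<.63)&(W[:,1]>.18)&(W[:,1]<.33)
print(np.histogram(W[m][:,2],bins=np.arange(-.004,.104,.004)))
for nm,z0,z1 in [("head",.078,.086),("pilot",.088,.1),("rack",.037,.0445)]:
    for y0,y1 in ((.19,.2505),(.2525,.32)) if nm!="rack" else ((.18,.33),):
        k=m&(W[:,2]>z0)&(W[:,2]<z1)&(W[:,1]>y0)&(W[:,1]<y1)
        P=W[k];print(nm,len(P),P.mean(0).round(4),P[:,:2].min(0).round(4),P[:,:2].max(0).round(4),cv2.minAreaRect((P[:,:2]*1000).astype(np.float32)))
```

```text
(array([2156, 2784,    0,    0,    0,    0,   98,    4,    0,    0,   14,
       4014,  706, 1036,   37,   18,   21,   21,   20,   22,   23, 1258,
        346,  242,   51,    5]), array([-0.004,  0.   ,  0.004,  0.008,  0.012,  0.016,  0.02 ,  0.024,
        0.028,  0.032,  0.036,  0.04 ,  0.044,  0.048,  0.052,  0.056,
        0.06 ,  0.064,  0.068,  0.072,  0.076,  0.08 ,  0.084,  0.088,
        0.092,  0.096,  0.1  ]))
head 927 [0.5792 0.23   0.0828] [0.563  0.2168] [0.5957 0.244 ] ((579.4195556640625, 230.1959991455078), (33.86421585083008, 23.24837875366211), 13.595664978027344)
head 565 [0.5821 0.2885 0.0821] [0.5659 0.2753] [0.5988 0.3038] ((582.3335571289062, 289.71380615234375), (33.87605285644531, 24.45781898498535), 13.853058815002441)
pilot 56 [0.5794 0.2305 0.0942] [0.5767 0.2274] [0.5825 0.2338] ((579.5660400390625, 230.56178283691406), (6.382204055786133, 5.822945594787598), 89.9144287109375)
pilot 242 [0.5824 0.2897 0.0898] [0.5741 0.2814] [0.5902 0.2985] ((582.350341796875, 289.83673095703125), (15.634427070617676, 16.3576717376709), 31.282217025756836)
rack 4053 [0.5804 0.2558 0.0421] [0.5468 0.1984] [0.6146 0.3221] ((580.7520141601562, 260.1351318359375), (121.80609893798828, 62.25032424926758), 87.10101318359375)
```

View pics/w6z.png

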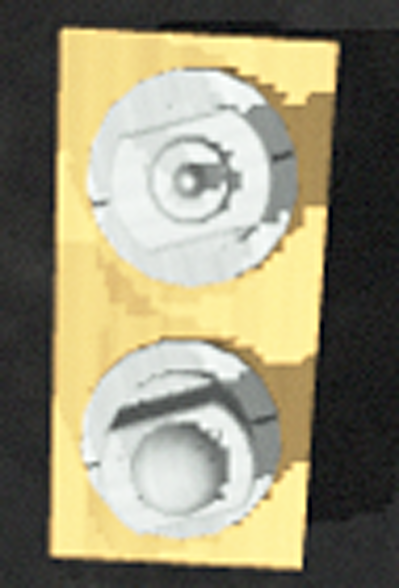

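Run:
```python
from h import *
z=np.load("w6.npz");p,d=z['p'],z['d']
c=dict(get_calibration("wrist"));c['R']=z['R'];c['t']=z['t']
n=cv2.undistortPoints(np.stack(np.meshgrid(np.arange(640.),np.arange(400.)),-1).reshape(-1,1,2),c['mtx'],c['distortion'])[:,0]
W=((np.c_[n,np.ones(len(n))]*d.reshape(-1,1)-c['t'])@c['R'])[d.ravel()>.2]
W0=cloud("scene",np.load("s0.npz")['d']).reshape(-1,3)
a=np.radians(-166.4)
for nm,w in (("w",W),("s",W0)):
    q=w[:,:2]-[.5793,.2303]
    tx=q@[np.cos(a),np.sin(a)];ty=q@[np.sin(a),-np.cos(a)]
    for m_ in (0,.015,.03):
        k=(abs(tx)<.039+m_)&(abs(ty)<.097+m_)&(w[:,2]>.098)&(w[:,2]<.5)
        P=w[k];print(nm,m_,k.sum(),P.min(0).round(3) if len(P) else '',P.max(0).round(3) if len(P) else '')
mv([.5793,.2303,.16],-166.4)
```

```text
w 0 0  
w 0.015 0  
w 0.03 567 [0.646 0.178 0.098] [0.663 0.205 0.119]
s 0 0  
s 0.015 2 [0.643 0.19  0.098] [0.644 0.193 0.116]
s 0.03 112 [0.643 0.174 0.098] [0.664 0.206 0.122]
t 12.55 pos [0.5733 0.3104 0.2381] [-1.7999e+02  1.0000e-02 -9.0060e+01] w 0.07 F [-0.2 -0.   0.2]
slide [0.0801, -0.0061, 0.078] roll 76.34
```

>>> apply_moves --commands '[{"grip": 0.55, "slide": [0.0801, -0.0061, 0.075], "roll": 76.3}, {"grip": 0.55, "slide": [0.0801, -0.0061, 0.075], "roll": 76.3}, {"grip": 0.55, "slide": [0.0801, -0.0061, 0.075], "roll": 76.3}, {"grip": 0.55, "slide": [0.0801, -0.0061, 0.075], "roll": 76.3}, {"grip": 0.55, "slide": [0.0801, -0.0061, 0.075], "roll": 76.3}]'

```text
time_s: 13.18
tcp_pos: [0.5793, 0.2305, 0.163]
eef_rot: [-180.0, 0.0, -144.1]
contact_force: [-0.3, 0.3, 0.0]
gripper_width: 0.0396
```

Run:
```python
from h import *
mv([.5793,.2303,.16],-166.4)
```

```text
t 13.18 pos [0.5793 0.2305 0.163 ] [-1.8000e+02  1.0000e-02 -1.4411e+02] w 0.0396 F [-0.3  0.3  0. ]
slide [0.0001, -0.0002, 0.003] roll 22.29
```

>>> apply_moves --commands '[{"grip": 0.55, "slide": [0, 0, 0.003], "roll": 22.6}, {"grip": 0.55, "slide": [0, 0, 0.003], "roll": 22.6}, {"grip": 0.55, "slide": [0, 0, 0.003], "roll": 22.6}, {"grip": 0.55, "slide": [0, 0, 0.003], "roll": 22.6}]'

```text
time_s: 13.68
tcp_pos: [0.5792, 0.2309, 0.16]
eef_rot: [180.0, 0.0, -166.1]
contact_force: [0.4, -0.8, 0.1]
gripper_width: 0.0393
```

Run:
```python
from h import *
c=get_calibration("wrist");p,d=capture("wrist");s=get_state();mv([.5793,.2303,.051],-166.4)
cv2.imwrite("pics/w7.png",p[:,:,::-1]);np.savez("w7.npz",p=p,d=d,R=c['R'],t=c['t'])
W=cloud("wrist",d).reshape(-1,3);m=(abs(W[:,0]-.58)<.04)&(abs(W[:,1]-.23)<.025)
for z0,z1 in((.078,.086),(.089,.1)):
    P=W[m&(W[:,2]>z0)&(W[:,2]<z1)]
    if len(P): print(len(P),P.mean(0).round(4),cv2.minAreaRect((P[:,:2]*1000).astype(np.float32)))
```

```text
t 13.72 pos [0.5792 0.2309 0.16  ] [ 1.8000e+02  1.0000e-02 -1.6614e+02] w 0.0394 F [ 0.1 -0.4 -0.4]
slide [0.0, -0.0006, 0.109] roll 0.26
1267 [0.5778 0.2303 0.0826] ((578.86083984375, 230.72642517089844), (33.774478912353516, 23.464069366455078), 13.363818168640137)
87 [0.5782 0.2304 0.0935] ((578.9576416015625, 230.63511657714844), (6.623021602630615, 6.262136459350586), 77.51445770263672)
```

View pics/w7.png

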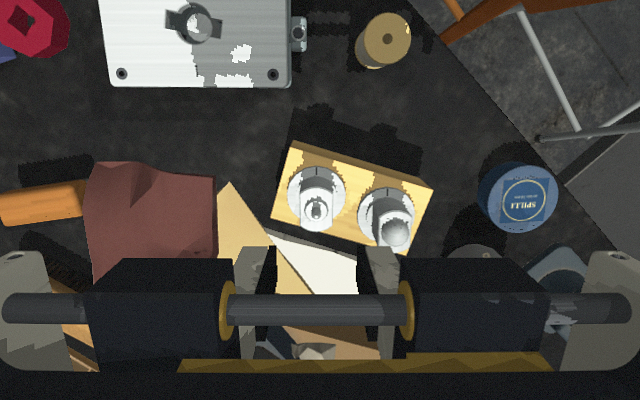

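>>> apply_moves --commands '[{"grip": 0.55, "slide": [0, 0, 0.04], "roll": 0.3}, {"grip": 0.55, "slide": [0, 0, 0.08], "roll": 0.3}, {"grip": 0.55, "slide": [0, 0, 0.1], "roll": 0.3}, {"grip": 0.55, "slide": [0, 0, 0.108], "roll": 0.3}, {"grip": 0.55, "slide": [0, 0, 0.108], "roll": 0.3}]'

```text
time_s: 14.35
tcp_pos: [0.5792, 0.231, 0.0519]
eef_rot: [-180.0, -0.0, -166.6]
contact_force: [0.5, 0.7, -0.1]
gripper_width: 0.0393
```

>>> apply_moves --commands '[{"grip": 0.9, "slide": [0, 0, 0], "roll": 0}, {"grip": 0.9, "slide": [0, 0, 0], "roll": 0}, {"grip": 0.9, "slide": [0, 0, 0], "roll": 0}]' --grip_force 55

```text
time_s: 14.72
tcp_pos: [0.5796, 0.2313, 0.0529]
eef_rot: [180.0, 0.1, -166.6]
contact_force: [-0.6, -0.3, 3.8]
gripper_width: 0.0238
```

>>> apply_moves --commands '[{"grip": 0.9, "slide": [0, 0, -0.02], "roll": 0}, {"grip": 0.9, "slide": [0, 0, -0.05], "roll": 0}, {"grip": 0.9, "slide": [0, 0, -0.09], "roll": 0}, {"grip": 0.9, "slide": [0, 0, -0.11], "roll": 0}, {"grip": 0.9, "slide": [0, 0, -0.11], "roll": -10}]'

```text
time_s: 15.35
tcp_pos: [0.5796, 0.2315, 0.1638]
eef_rot: [179.9, 0.2, -156.4]
contact_force: [0.0, 0.4, -3.9]
gripper_width: 0.0238
```

Run:
```python
from h import *
mv([.4777,.1155,.14],-86.72)
p,d=capture("scene");cv2.imwrite("pics/s8.png",cv2.resize(p[170:300,200:400,::-1],None,fx=4,fy=4,interpolation=cv2.INTER_CUBIC))
```

```text
t 15.35 pos [0.5796 0.2315 0.1638] [ 1.7994e+02  1.7000e-01 -1.5643e+02] w 0.0238 F [ 0.   0.4 -3.9]
slide [0.1398, -0.0656, 0.0233] roll -69.71
```

View pics/s8.png

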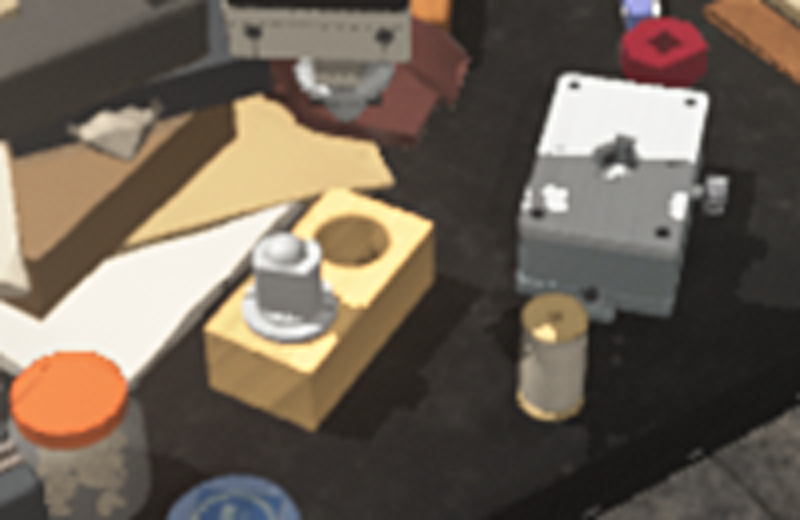

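>>> apply_moves --commands '[{"grip": 0.9, "slide": [0.047, -0.022, 0], "roll": -69.7}, {"grip": 0.9, "slide": [0.094, -0.044, 0], "roll": -69.7}, {"grip": 0.9, "slide": [0.1398, -0.0656, 0], "roll": -69.7}, {"grip": 0.9, "slide": [0.1398, -0.0656, 0.02], "roll": -69.7}, {"grip": 0.9, "slide": [0.1398, -0.0656, 0.02], "roll": -69.7}]'

```text
time_s: 16.02
tcp_pos: [0.4751, 0.1141, 0.1406]
eef_rot: [179.9, -0.1, -102.8]
contact_force: [-0.7, 0.1, -3.3]
gripper_width: 0.0237
```

Run:
```python
from h import *
mv([.4777,.1155,.14],-86.72)
```

```text
t 16.02 pos [0.4751 0.1141 0.1406] [ 1.7988e+02 -8.0000e-02 -1.0277e+02] w 0.0237 F [-0.7  0.1 -3.3]
slide [-0.0019, -0.0022, 0.0006] roll -16.05
```

>>> apply_moves --commands '[{"grip": 0.9, "slide": [0, 0, 0], "roll": -16.2}, {"grip": 0.9, "slide": [0, 0, 0], "roll": -16.2}, {"grip": 0.9, "slide": [0, 0, 0], "roll": -16.2}, {"grip": 0.9, "slide": [0, 0, 0], "roll": -16.2}]'

```text
time_s: 16.52
tcp_pos: [0.4765, 0.1152, 0.1416]
eef_rot: [180.0, -0.0, -86.9]
contact_force: [-0.2, -0.2, -3.0]
gripper_width: 0.0236
```

Run:
```python
from h import *
mv([.4777,.1155,.14],-86.72)
c=get_calibration("wrist");p,d=capture("wrist");s=get_state()
mv([.4777,.1155,.14],-86.72)
cv2.imwrite("pics/w9.png",p[:,:,::-1]);np.savez("w9.npz",p=p,d=d,R=c['R'],t=c['t'])
W=cloud("wrist",d)
R=Rn.from_euler('xyz',s['eef_rot'],degrees=True).as_matrix()
T=((W.reshape(-1,3)-s['tcp_pos'])@R)
m=(abs(T[:,0])<.05)&(abs(T[:,1])<.011)
print(np.histogram(T[m][:,2],bins=np.arange(-.06,.1,.004)))
# face rect
g=cv2.cvtColor(p,cv2.COLOR_RGB2GRAY).ravel()
P=W.reshape(-1,3);k=(P[:,2]>.045)&(P[:,2]<.056)&(abs(P[:,0]-.4777)<.08)&(abs(P[:,1]-.1155)<.1)
print(k.sum(),P[k].mean(0),cv2.minAreaRect((P[k][:,:2]*1000).astype(np.float32)))
```

```text
t 16.52 pos [0.4765 0.1152 0.1416] [ 1.7997e+02 -1.0000e-02 -8.6890e+01] w 0.0236 F [-0.2 -0.2 -3. ]
slide [-0.0003, -0.0012, 0.0016] roll -0.17
t 16.57 pos [0.4766 0.1152 0.1417] [ 1.7998e+02 -1.0000e-02 -8.6860e+01] w 0.0236 F [ 0.9  0.3 -2.5]
slide [-0.0002, -0.0011, 0.0017] roll -0.14
(array([   0,    0,    0,    4,    5,    5,  274, 1599,  251,  202,  192,
        174,  162,  153,  143,  145,  701,   58,    0,    0,    0,   11,
          0,    0,    0,    0,    0,    0,    0,    0,    0,    0,    0,
          0,    0,    0,    0, 1100,  402]), array([-6.00000000e-02, -5.60000000e-02, -5.20000000e-02, -4.80000000e-02,
       -4.40000000e-02, -4.00000000e-02, -3.60000000e-02, -3.20000000e-02,
       -2.80000000e-02, -2.40000000e-02, -2.00000000e-02, -1.60000000e-02,
       -1.20000000e-02, -8.00000000e-03, -4.00000000e-03,  5.55111512e-17,
        4.00000000e-03,  8.00000000e-03,  1.20000000e-02,  1.60000000e-02,
        2.00000000e-02,  2.40000000e-02,  2.80000000e-02,  3.20000000e-02,
        3.60000000e-02,  4.00000000e-02,  4.40000000e-02,  4.80000000e-02,
        5.20000000e-02,  5.60000000e-02,  6.00000000e-02,  6.40000000e-02,
        6.80000000e-02,  7.20000000e-02,  7.60000000e-02,  8.00000000e-02,
        8.40000000e-02,  8.80000000e-02,  9.20000000e-02,  9.60000000e-02]))
11369 [0.48183189 0.08881808 0.05012029] ((479.50665283203125, 109.03071594238281), (84.44198608398438, 114.74789428710938), 13.217400550842285)
```

View pics/w9.png

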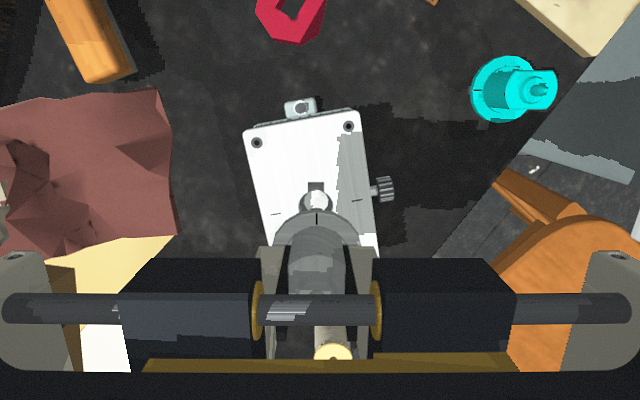

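Run:
```python
from h import *
z=np.load("w9.npz");p,d=z['p'],z['d'];s=get_state()
W=cloud("wrist",d)
R=Rn.from_euler('xyz',s['eef_rot'],degrees=True).as_matrix()
T=((W.reshape(-1,3)-s['tcp_pos'])@R)
m=(abs(T[:,0])<.05)&(abs(T[:,1])<.026)
a=T[m&(T[:,2]>-.034)&(T[:,2]<-.0265)];print("head",len(a),a.min(0),a.max(0),np.median(a[:,2]),cv2.minAreaRect((a[:,:2]*1000).astype(np.float32)))
a=T[m&(T[:,2]<-.0365)];print("pilot",len(a),a.mean(0) if len(a) else '')
a=T[m&(T[:,2]>.002)&(T[:,2]<.008)];print("sh",len(a),np.median(a[:,2]),a[:,0].max(),a[:,1].min(),a[:,1].max())
# front edge circle fit: max x per y bin
from scipy.optimize import least_squares
pts=[]
for y in np.arange(-.016,.016,.002):
    b=a[(a[:,1]>y)&(a[:,1]<y+.002)]
    if len(b)>5: pts.append([b[:,0].max(),y+.001])
pts=np.array(pts);r=least_squares(lambda q:np.hypot(pts[:,0]-q[0],pts[:,1]-q[1])-.024,[0,0],loss='soft_l1',f_scale=.001);print(r.x,pts[:,0].round(4))
mv([.4776,.1161,.14],-86.72)
```

```text
head 2545 [-0.00071097 -0.02372563 -0.0339953 ] [ 0.0188325   0.02195704 -0.02652003] -0.029442403544893987 ((9.43825912475586, -0.7996234893798828), (45.611717224121094, 18.971939086914062), 86.88011169433594)
pilot 26214 [ 0.02713128  0.00025014 -0.08851672]
sh 1656 0.004874813178557425 0.025489927985011974 -0.02355633479039053 0.02180878891639834
[ 0.00144087 -0.00076643] [0.0209 0.0221 0.0236 0.0241 0.0245 0.0246 0.0253 0.0255 0.0252 0.025
 0.0244 0.0244 0.0234 0.0225 0.0209 0.02  ]
t 16.57 pos [0.4766 0.1152 0.1417] [ 1.7998e+02 -1.0000e-02 -8.6860e+01] w 0.0236 F [ 0.9  0.3 -2.5]
slide [-0.0008, -0.001, 0.0017] roll -0.14
```

>>> apply_moves --commands '[{"grip": 0.9, "slide": [-0.0023, -0.0008, 0.02], "roll": -0.1}, {"grip": 0.9, "slide": [-0.0023, -0.0008, 0.04], "roll": -0.1}, {"grip": 0.9, "slide": [-0.0023, -0.0008, 0.05], "roll": -0.1}, {"grip": 0.9, "slide": [-0.0023, -0.0008, 0.05], "roll": -0.1}]'

```text
time_s: 17.08
tcp_pos: [0.4772, 0.1174, 0.0914]
eef_rot: [179.9, -0.0, -86.6]
contact_force: [-0.1, 0.3, -3.0]
gripper_width: 0.0239
```

Run:
```python
from h import *
mv([.4776,.1161,.06],-86.72)
for n in("side","scene"):
    p,d=capture(n);b=dict(side=(150,270,290,450),scene=(150,270,270,430))[n]
    cv2.imwrite(f"pics/{n}10.png",cv2.resize(p[b[0]:b[1],b[2]:b[3],::-1],None,fx=5,fy=5,interpolation=cv2.INTER_CUBIC))
```

```text
t 17.07 pos [0.4772 0.1174 0.0914] [ 1.7993e+02 -5.0000e-02 -8.6640e+01] w 0.0239 F [-0.1  0.3 -3. ]
slide [0.0013, -0.0004, 0.0314] roll 0.08
```

View pics/side10.png

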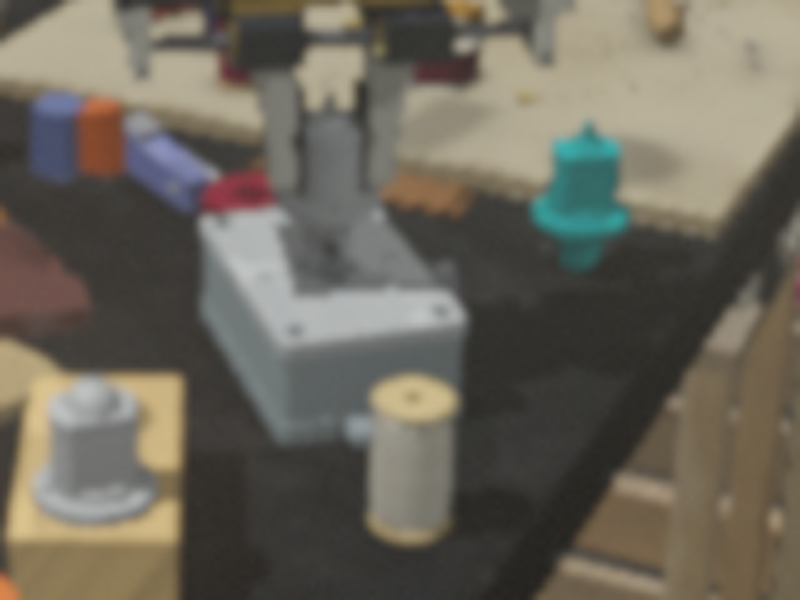

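View pics/scene10.png

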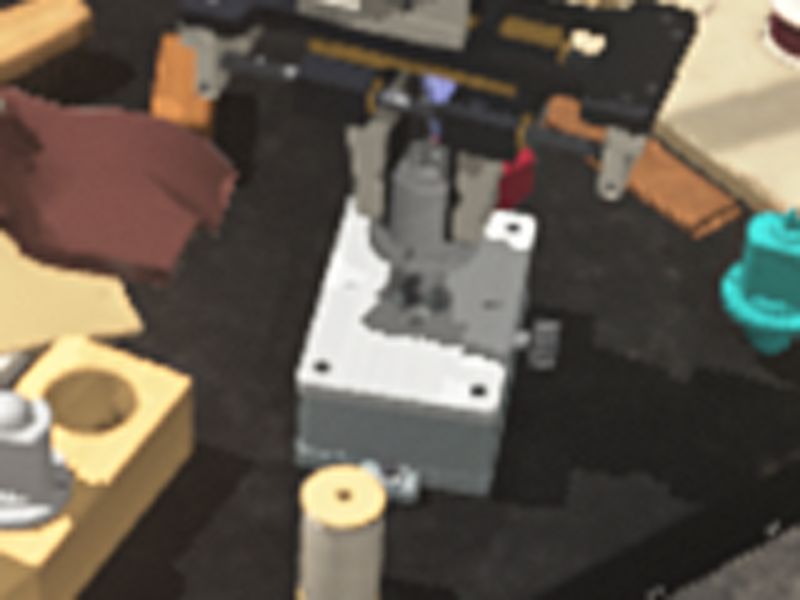

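Alignment looks right, so I'll start the insertion gently.

>>> apply_moves --commands '[{"grip": 0.9, "slide": [0, 0, 0.004], "roll": 0}, {"grip": 0.9, "slide": [0, 0, 0.008], "roll": 0}, {"grip": 0.9, "slide": [0, 0, 0.011], "roll": 0}, {"grip": 0.9, "slide": [0, 0, 0.011], "roll": 0}]'

```text
time_s: 17.68
tcp_pos: [0.4773, 0.1175, 0.0806]
eef_rot: [180.0, -0.0, -86.6]
contact_force: [1.4, 0.2, -2.9]
gripper_width: 0.0235
```

>>> apply_moves --commands '[{"grip": 0.9, "slide": [0, 0, 0.003], "roll": 0}, {"grip": 0.9, "slide": [0, 0, 0.006], "roll": 0}, {"grip": 0.9, "slide": [0, 0, 0.008], "roll": 0}, {"grip": 0.9, "slide": [0, 0, 0.008], "roll": 0}]'

```text
time_s: 18.18
tcp_pos: [0.4775, 0.1176, 0.0729]
eef_rot: [180.0, -0.0, -86.6]
contact_force: [-0.5, -0.0, -2.9]
gripper_width: 0.0237
```

>>> apply_moves --commands '[{"grip": 0.9, "slide": [0, 0, 0.003], "roll": 0}, {"grip": 0.9, "slide": [0, 0, 0.006], "roll": 0}, {"grip": 0.9, "slide": [0, 0, 0.009], "roll": 0}, {"grip": 0.9, "slide": [0, 0, 0.011], "roll": 0}, {"grip": 0.9, "slide": [0, 0, 0.011], "roll": 0}]' --grip_force 60

```text
time_s: 18.8
tcp_pos: [0.4776, 0.1176, 0.062]
eef_rot: [-180.0, -0.0, -86.6]
contact_force: [-3.1, -0.9, 7.7]
gripper_width: 0.0237
```

>>> apply_moves --commands '[{"grip": 0.9, "slide": [0, 0, 0.001], "roll": 0}, {"grip": 0.9, "slide": [0, 0, 0.002], "roll": 0}, {"grip": 0.9, "slide": [0, 0, 0.002], "roll": 0}]'

```text
time_s: 19.18
tcp_pos: [0.4776, 0.1176, 0.0609]
eef_rot: [-180.0, -0.0, -86.6]
contact_force: [-6.6, -1.4, 15.7]
gripper_width: 0.0235
```

>>> apply_moves --commands '[{"grip": 0.9, "slide": [0, -0.0002, 0], "roll": 8}, {"grip": 0.9, "slide": [0, -0.0003, 0], "roll": 16}, {"grip": 0.9, "slide": [0.0001, -0.0004, 0], "roll": 24}, {"grip": 0.9, "slide": [0.0002, -0.0006, 0], "roll": 32}, {"grip": 0.9, "slide": [0.0003, -0.0007, 0], "roll": 40}]'

```text
time_s: 19.8
tcp_pos: [0.4796, 0.1179, 0.0609]
eef_rot: [-179.9, 0.1, -126.8]
contact_force: [-0.7, -0.8, 9.8]
gripper_width: 0.0235
```

Run:
```python
from h import *
mv([.4776,.1161,.06],-166.72);print(get_state()['moment'])
```

```text
t 19.8 pos [0.4796 0.1179 0.0609] [-1.7991e+02  1.4000e-01 -1.2682e+02] w 0.0235 F [-0.7 -0.8  9.8]
slide [0.0027, 0.0005, 0.0009] roll 39.9
[-0.35027608  0.52478328  0.06217099]
```

>>> apply_moves --commands '[{"grip": 0.9, "slide": [0, -0.0002, 0.0005], "roll": 8}, {"grip": 0.9, "slide": [0.0001, -0.0003, 0.001], "roll": 16}, {"grip": 0.9, "slide": [0.0001, -0.0004, 0.001], "roll": 24}, {"grip": 0.9, "slide": [0.0002, -0.0006, 0.001], "roll": 32}, {"grip": 0.9, "slide": [0.0002, -0.0007, 0.001], "roll": 37}]'

```text
time_s: 20.42
tcp_pos: [0.4801, 0.1179, 0.0608]
eef_rot: [180.0, 0.2, -163.7]
contact_force: [-6.3, 2.1, 22.0]
gripper_width: 0.0235
```

Run:
```python
from h import *
mv([.4776,.1161,.06],-166.72);print(get_state()['moment'])
```

```text
t 20.43 pos [0.4801 0.1179 0.0608] [ 179.97    0.21 -163.72] w 0.0235 F [-6.3  2.1 22. ]
slide [0.0029, -0.001, 0.0008] roll 3.0
[0.45903103 2.64747426 0.17367435]
```

Seated and turned to about 77°. Now I'll creep to the stop while watching the moment.

>>> apply_moves --commands '[{"grip": 0.9, "slide": [0, 0, 0], "roll": 1.5}, {"grip": 0.9, "slide": [0, 0, 0], "roll": 3}, {"grip": 0.9, "slide": [0, 0, 0], "roll": 4}, {"grip": 0.9, "slide": [0, 0, 0], "roll": 4}]'

```text
time_s: 20.92
tcp_pos: [0.4801, 0.1178, 0.0609]
eef_rot: [180.0, 0.2, -167.5]
contact_force: [-7.3, 0.8, 21.5]
gripper_width: 0.0236
```

Run:
```python
from h import *
mv([.4776,.1161,.06],-166.72);print(get_state()['moment'])
for n in("side","scene"):
    p,d=capture(n);b=dict(side=(150,270,290,450),scene=(150,270,270,430))[n]
    cv2.imwrite(f"pics/{n}11.png",cv2.resize(p[b[0]:b[1],b[2]:b[3],::-1],None,fx=5,fy=5,interpolation=cv2.INTER_CUBIC))
c=get_calibration("wrist");p,d=capture("wrist");cv2.imwrite("pics/w11.png",p[:,:,::-1])
```

```text
t 20.93 pos [0.4801 0.1178 0.0609] [ 179.96    0.2  -167.53] w 0.0236 F [-7.3  0.8 21.5]
slide [0.0028, -0.0011, 0.0008] roll -0.81
[0.33994434 2.50848879 0.00661591]
```

View pics/scene11.png

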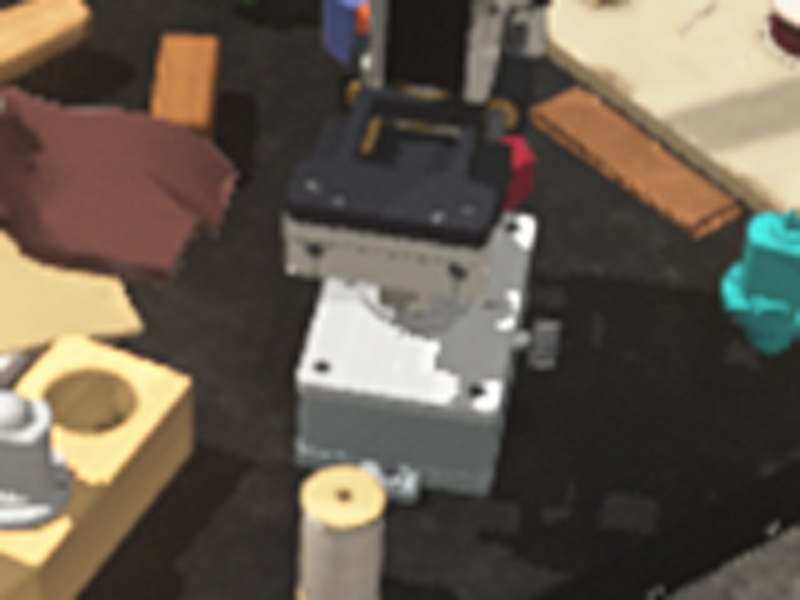

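View pics/w11.png

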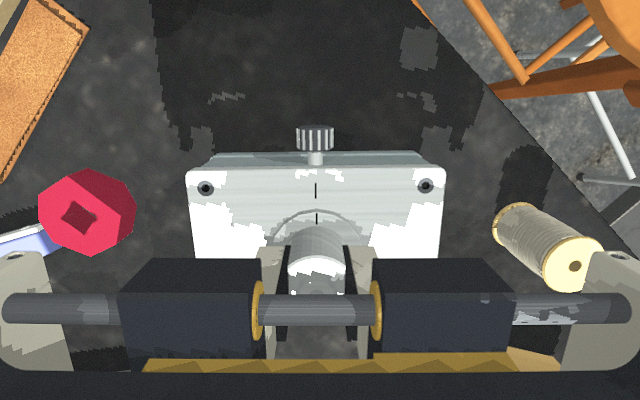

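>>> apply_moves --commands '[{"grip": 0.9, "slide": [0, 0, 0], "roll": 1.5}, {"grip": 0.9, "slide": [0, 0, 0], "roll": 3}, {"grip": 0.9, "slide": [0, 0, 0], "roll": 3}]'

```text
time_s: 21.45
tcp_pos: [0.4801, 0.1177, 0.0608]
eef_rot: [180.0, 0.2, -170.5]
contact_force: [-6.5, 0.7, 22.0]
gripper_width: 0.0235
```

Run:
```python
from h import *
mv([.4776,.1161,.06],-166.72);print(get_state()['moment'])
c=get_calibration("wrist");p,d=capture("wrist");cv2.imwrite("pics/w12.png",cv2.resize(p[140:300,180:460,::-1],None,fx=2.8,fy=2.8,interpolation=cv2.INTER_CUBIC))
```

```text
t 21.45 pos [0.4801 0.1177 0.0608] [ 179.96    0.2  -170.52] w 0.0235 F [-6.5  0.7 22. ]
slide [0.0028, -0.0012, 0.0008] roll -3.8
[0.22202003 2.41807729 0.17638098]
```

View pics/w12.png

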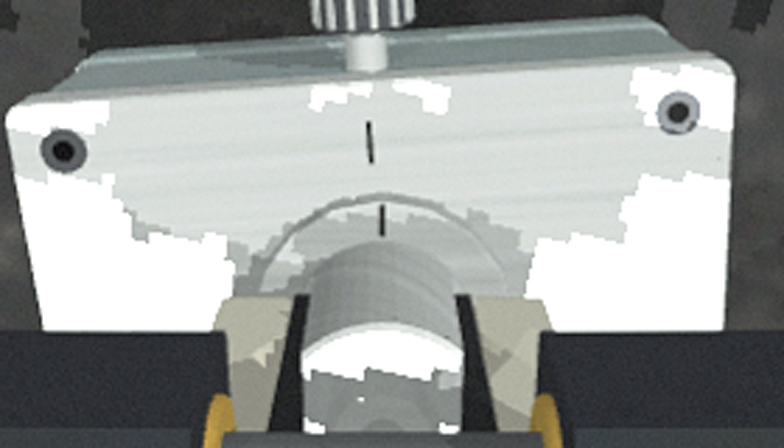

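>>> apply_moves --commands '[{"grip": 0.9, "slide": [0, 0, 0], "roll": 1.5}, {"grip": 0.9, "slide": [0, 0, 0], "roll": 3}, {"grip": 0.9, "slide": [0, 0, 0], "roll": 3}]'

```text
time_s: 21.88
tcp_pos: [0.4801, 0.1181, 0.0608]
eef_rot: [179.9, 0.2, -173.6]
contact_force: [-7.1, 2.7, 21.7]
gripper_width: 0.0234
```

Run:
```python
from h import *
mv([.4776,.1161,.06],-166.72);print(get_state()['moment'],get_state()['joints'].round(1),get_state()['joint_torque'].round(2))
c=get_calibration("wrist");p,d=capture("wrist");cv2.imwrite("pics/w13.png",cv2.resize(p[140:300,180:460,::-1],None,fx=2.8,fy=2.8,interpolation=cv2.INTER_CUBIC))
```

```text
t 21.88 pos [0.4801 0.1181 0.0608] [ 179.91    0.21 -173.55] w 0.0234 F [-7.1  2.7 21.7]
slide [0.0027, -0.0017, 0.0008] roll -6.83
[ 1.06387114  2.77951359 -0.00683706] [  36.7   13.8  -34.1    0.   -41.8 -120.2] [ -2.12 -31.35  17.27   4.45   1.53  -0.16]
```

View pics/w13.png

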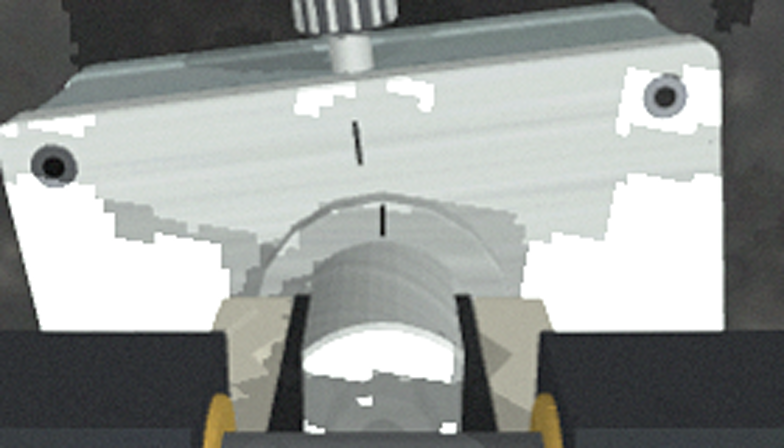

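>>> apply_moves --commands '[{"grip": 0.9, "slide": [0.0004, -0.0003, -0.0003], "roll": -2}, {"grip": 0.9, "slide": [0.0009, -0.0007, -0.0005], "roll": -4}, {"grip": 0.9, "slide": [0.0014, -0.001, -0.0005], "roll": -6}, {"grip": 0.9, "slide": [0.0014, -0.001, -0.0005], "roll": -6}]'

```text
time_s: 22.42
tcp_pos: [0.4798, 0.1175, 0.061]
eef_rot: [179.9, 0.3, -167.5]
contact_force: [-0.9, 3.0, 11.5]
gripper_width: 0.0235
```

Run:
```python
from h import *
mv([.4776,.1161,.06],-166.72);print(get_state()['moment'])
c=get_calibration("wrist");p,d=capture("wrist");cv2.imwrite("pics/w14.png",cv2.resize(p[140:300,180:460,::-1],None,fx=2.8,fy=2.8,interpolation=cv2.INTER_CUBIC))
np.savez("w14.npz",p=p,d=d)
W=cloud("wrist",d).reshape(-1,3)
k=(abs(W[:,2]-.05)<.003)&(abs(W[:,0]-.48)<.08)&(abs(W[:,1]-.116)<.09)
print(cv2.minAreaRect((W[k][:,:2]*1000).astype(np.float32)),np.median(W[k][:,2]))
k2=(abs(W[:,2]-.0565)<.003)&(np.hypot(W[:,0]-.478,W[:,1]-.116)<.03)
print(k2.sum(),np.median(W[k2][:,2]),W[k2].min(0),W[k2].max(0))
```

```text
t 22.43 pos [0.4798 0.1175 0.061 ] [ 179.9     0.32 -167.51] w 0.0235 F [-0.9  3.  11.5]
slide [0.0025, -0.0009, 0.0009] roll -0.79
[ 1.1292774   0.28790537 -0.02108912]
((460.38507080078125, 112.87389373779297), (49.621360778808594, 130.455810546875), 12.882902145385742) 0.05010373901463022
1646 0.056104757171093186 [0.45551321 0.09395661 0.05350233] [0.48077647 0.13836031 0.05948078]
```

View pics/w14.png

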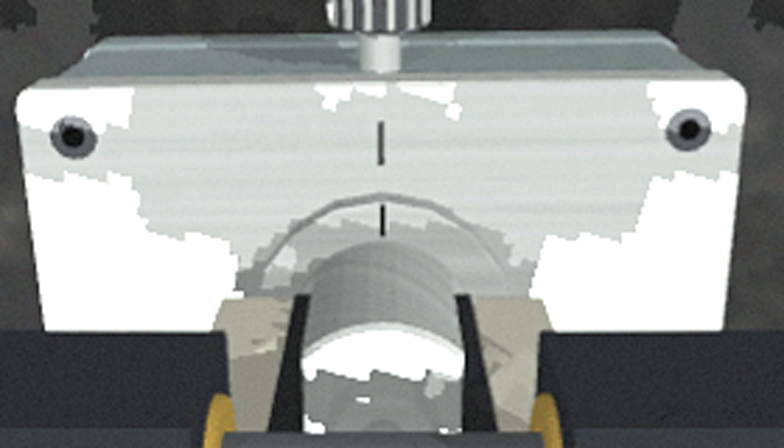

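>>> apply_moves --commands '[{"grip": 0.9, "slide": [0.0005, 0, 0], "roll": 0}, {"grip": 0.9, "slide": [0.001, 0, 0], "roll": 0}, {"grip": 0.9, "slide": [0.0015, 0, 0.0002], "roll": 0}, {"grip": 0.9, "slide": [0.0015, 0, 0.0002], "roll": 0}]'

```text
time_s: 22.98
tcp_pos: [0.4795, 0.1175, 0.061]
eef_rot: [179.9, 0.4, -167.5]
contact_force: [3.1, 2.0, 8.8]
gripper_width: 0.0231
```

Run:
```python
from h import *
mv([.4776,.1161,.06],-166.72);print(get_state()['moment'])
```

```text
t 22.98 pos [0.4795 0.1175 0.061 ] [ 179.89    0.43 -167.51] w 0.0231 F [3.1 2.  8.8]
slide [0.0022, -0.001, 0.001] roll -0.79
[ 0.58824353 -1.25782763  0.0366907 ]
```

>>> apply_moves --commands '[{"grip": 0.9, "slide": [-0.0006, 0.0004, 0.0005], "roll": 1}, {"grip": 0.9, "slide": [-0.0006, 0.0004, 0.001], "roll": 2}, {"grip": 0.9, "slide": [-0.0006, 0.0004, 0.001], "roll": 2}]'

```text
time_s: 23.35
tcp_pos: [0.4799, 0.1175, 0.0609]
eef_rot: [179.9, 0.4, -169.5]
contact_force: [0.6, -0.2, 20.0]
gripper_width: 0.0237
```

Run:
```python
from h import *
mv([.4776,.1161,.06],-166.72);print(get_state()['moment'])
```

```text
t 23.35 pos [0.4799 0.1175 0.0609] [ 179.92    0.4  -169.48] w 0.0237 F [ 0.6 -0.2 20. ]
slide [0.0025, -0.001, 0.0009] roll -2.76
[-0.27004534  0.36006764  0.14591411]
```

>>> apply_moves --commands '[{"grip": 0.9, "slide": [0, 0, 0], "roll": 2}, {"grip": 0.9, "slide": [0, 0, 0], "roll": 3.5}, {"grip": 0.9, "slide": [0, 0, 0], "roll": 3.5}]'

```text
time_s: 23.72
tcp_pos: [0.4799, 0.1177, 0.0609]
eef_rot: [179.9, 0.4, -172.9]
contact_force: [0.2, 0.3, 20.7]
gripper_width: 0.0235
```

Run:
```python
from h import *
mv([.4776,.1161,.06],-166.72)
for i in range(3): print(get_state()['moment'],get_state()['joint_torque'][5]);capture("scene")
```

```text
t 23.73 pos [0.4799 0.1177 0.0609] [ 179.9     0.41 -172.92] w 0.0235 F [ 0.2  0.3 20.7]
slide [0.0025, -0.0013, 0.0009] roll -6.2
[0.05923914 0.448181   0.61702897] -0.8092935383319855
[0.09950303 0.48150951 0.71284361] -0.6815253384411335
[0.07428034 0.50061608 0.62514802] -0.646081231534481
```

>>> apply_moves --commands '[{"grip": 0.9, "slide": [0, 0, 0], "roll": 1}, {"grip": 0.9, "slide": [0, 0, 0], "roll": 1}]'

```text
time_s: 24.12
tcp_pos: [0.48, 0.1181, 0.0609]
eef_rot: [179.8, 0.4, -174.0]
contact_force: [-2.0, 2.6, 19.4]
gripper_width: 0.0237
```

Run:
```python
from h import *
mv([.4776,.1161,.06],-166.72)
for i in range(2): print(get_state()['moment'],get_state()['joint_torque'][5]);capture("scene")
p,d=capture("wrist");cv2.imwrite("pics/w15.png",cv2.resize(p[140:300,180:460,::-1],None,fx=2.8,fy=2.8,interpolation=cv2.INTER_CUBIC))
```

```text
t 24.12 pos [0.48   0.1181 0.0609] [ 179.84    0.43 -173.99] w 0.0237 F [-2.   2.6 19.4]
slide [0.0026, -0.0017, 0.0009] roll -7.27
[0.7965114  0.67198833 0.07381318] -0.1316291280090809
[0.82609814 0.681539   0.04310288] -0.06324335234239697
```

View pics/w15.png

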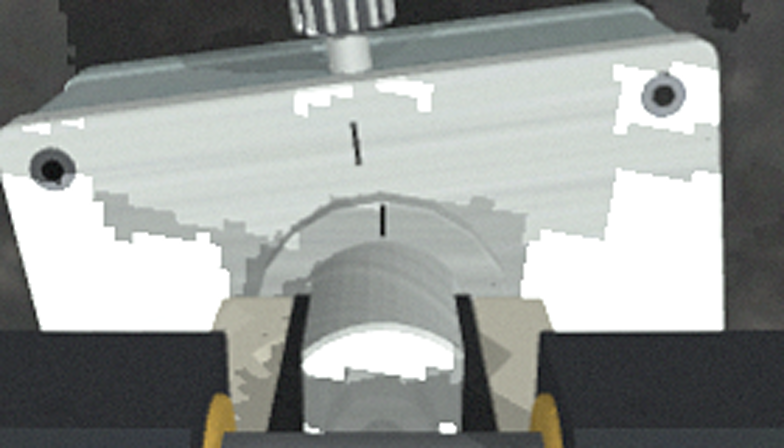

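>>> apply_moves --commands '[{"grip": 0.9, "slide": [0, -0.0002, 0], "roll": -2}, {"grip": 0.9, "slide": [0, -0.0003, 0], "roll": -3.8}, {"grip": 0.9, "slide": [0, -0.0003, 0], "roll": -3.8}, {"grip": 0.9, "slide": [0, -0.0003, 0], "roll": -3.8}]'

```text
time_s: 24.78
tcp_pos: [0.4799, 0.1179, 0.0609]
eef_rot: [179.9, 0.4, -170.2]
contact_force: [-2.5, 3.2, 20.4]
gripper_width: 0.0239
```

Run:
```python
from h import *
mv([.4776,.1161,.06],-166.72)
print(get_state()['moment'],get_state()['joint_torque'][5])
p,d=capture("wrist");cv2.imwrite("pics/w16.png",cv2.resize(p[140:300,180:460,::-1],None,fx=2.8,fy=2.8,interpolation=cv2.INTER_CUBIC))
W=cloud("wrist",d).reshape(-1,3)
k=(abs(W[:,2]-.05)<.003)&(abs(W[:,0]-.48)<.08)&(abs(W[:,1]-.116)<.09)
print(cv2.minAreaRect((W[k][:,:2]*1000).astype(np.float32)),np.median(W[k][:,2]))
k2=(abs(W[:,2]-.0565)<.003)&(np.hypot(W[:,0]-.478,W[:,1]-.116)<.03)
print(np.median(W[k2][:,2]),W[k2].min(0),W[k2].max(0))
p,d=capture("scene");cv2.imwrite("pics/s16.png",p[:,:,::-1])
```

```text
t 24.77 pos [0.4799 0.1179 0.0609] [ 179.87    0.43 -170.18] w 0.0239 F [-2.5  3.2 20.4]
slide [0.0026, -0.0013, 0.0008] roll -3.46
[1.08339197 0.97622983 0.14092691] -0.10237851412966847
((461.7635498046875, 113.04296875), (52.570777893066406, 130.9005584716797), 12.85164737701416) 0.05010494049190911
0.05606098924151039 [0.45544237 0.09457083 0.05351086] [0.47971636 0.13934675 0.05947827]
```

View pics/w16.png

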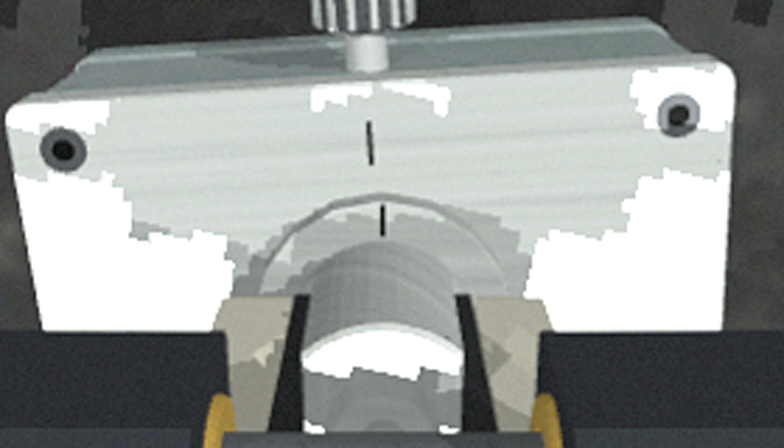

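View pics/s16.png

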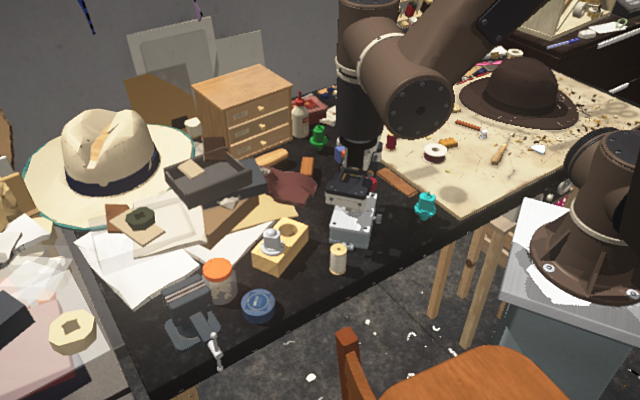

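Run:
```python
from h import *
s=get_state();print(s['time_s'],s['tcp_pos'],s['contact_force'],s['gripper_width']);print(close_job())
```

```text
24.875 [0.4799513  0.11788566 0.06090572] [-1.62891591  2.47251083 20.82559528] 0.024046939816925596
the job is handed in; nothing more can be done
None
```

The job is handed in at about 25 s. The eyelet die is seated and turned, still gripped and pressed, but it is resting about 2° short of the stop.

**Honing:** I set the hone flat on the left end and drew it about 62 mm to the right end in one stroke. The pressing force read about 5–13 N whenever I checked it. The hone is back on the bench where it started, clear of the block.

**Eyelet die:** I took the pilot-pin die from the rack, pushed it in through the slots against the ejector spring, and turned it clockwise.

**Last checks:**
- **Flush:** the shoulder's top measured 56.1 mm above the bench. A seated die would be at 56 mm.
- **Press and grip:** the die is pressed down with about 20 N, with 60 N set as grip force.
- **Bystanders:** the dome die and the other things appear unmoved in the last scene picture.

**Points that disagreed:**
- **Stop angle:** there was no hard stop at the marks (80°). Resistance rose to about 0.65 Nm at roughly 86°, then the die shifted sideways about 0.4 mm. I backed off to roughly 83–84°, about 3° past the marks.
- **Centring:** the die seems to sit 1–2 mm towards +x within the bore's clearance. The tool leans 0.4°, and a 3–4 N side force remained at the last check.

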